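# Loosen settled powder in the tilting tray and put the tubs in the caddy

## Task

The powder in the closed screw-lid tubs standing on the grey work mat has settled. Stand all of the tubs upright in the aluminium tilting tray with the tray level, raise its black handle to tip the tray to the 30 degree mark, keep it there for about three seconds without ever going as far as 40 degrees, and bring it fully level again; then, with the tubs still in it, push the sprung steel tapper plunger on the stand all the way down and let it come up. Finally move every tub into the white caddy, upright on its floor, leave the tray level, and leave the tape roll, the nail file and the pink cup where they are.

Things in the scene. Friction and masses are not known exactly. Their poses are not given: they have to be found in the camera images.
- tub_a: one of up to four closed screw-lid tubs of acrylic powder (55 mm across at its white lid, 44 mm tall, round, the lid is its top 12 mm and does not come off, about 90 g). Origin: centre of its underside, z up. Only two or three of the four tubs are there in a run; an absent one has no pose.
- tub_b: one of up to four closed screw-lid tubs of acrylic powder (55 mm across at its white lid, 44 mm tall, round, the lid is its top 12 mm and does not come off, about 90 g). Origin: centre of its underside, z up. Only two or three of the four tubs are there in a run; an absent one has no pose.
- tub_c: one of up to four closed screw-lid tubs of acrylic powder (49 mm across at its black lid, 44 mm tall, round, the lid is its top 12 mm and does not come off, about 90 g). Origin: centre of its underside, z up. Only two or three of the four tubs are there in a run; an absent one has no pose.
- tub_d: one of up to four closed screw-lid tubs of acrylic powder (49 mm across at its black lid, 44 mm tall, round, the lid is its top 12 mm and does not come off, about 90 g). Origin: centre of its underside, z up. Only two or three of the four tubs are there in a run; an absent one has no pose.
- work_mat: grey rubber mat where the tubs start, 220 (its x) x 130 (its y) x 3 mm thick, fixed, on the left or the right of the tilting stand. Origin: centre of its underside; z up.
- caddy: white plastic open caddy where the tubs end, fixed, 224 (its x) x 92 (its y) mm outside, walls 4 mm thick and 12 mm high overall, floor 4 mm thick; on the side of the stand where the mat is not. Holds three tubs in a row along its x. Origin: centre of its underside; z up.
- stand: grey fixed stand: base plate 150 (x) x 262 (y) mm, 12 mm high; cheeks at y = +-123 mm, up to 83 mm high, carry the tray's hinge axis, along the stand's y, 66 mm above the origin. Origin: centre of the underside; its -x side, with handle and tapper, faces the robot. On the left (+y) cheek a quadrant has long marks at 0 and 30 degrees, short ones at 10, 20, 40; a pointer on the tray reads it.
- tray (a joint): tilt of the aluminium tray about its hinge axis, rad: 0 is level (resting on its stop), grows as the handle at the near (-x) edge is raised, up to 0.9; 30 degrees is 0.524. The hinge is stiff (about 0.45 N m of friction, some 4 N at the handle), so the tray stays where it is left. It starts tipped up somewhat.
- tray_in (a point): centre of the tray's inner floor, 4 mm below the hinge axis when level; turns with the tray, z is the floor's upward normal, x and y along the tray. The inside measures 82 (x) x 216 (y) mm, the walls stand 14 mm above the floor and are 5 mm thick. Holds three tubs in a row along its y.
- tray_handle (a point): centre of the tray's black bar handle, 70 mm long (its x) x 16 mm wide (its y) x 18 mm tall, which points to the stand's -x; 118 mm in front of the hinge axis and 6 mm above it when level. Turns with the tray: same axes as tray_in. Can be gripped from above across its 16 mm width.
- tapper (a joint): stroke of the sprung steel plunger, m: 0 up, 0.012 fully down; springs back by itself; fully down takes about 8 N.
- tapper_top (a point): centre of the plunger's round top face, 30 mm across, pressed straight down.
- tape_roll: bystander: roll of paper tape lying flat, 60 mm across, 19 mm tall. Origin: centre of the underside. Leave alone.
- grey_file: bystander: dark grey nail file lying flat, 26 x 150 x 4 mm. Origin: centre of the underside, length along its y. Leave alone.
- pink_cup: bystander: small pink mixing cup, 33 mm across, 28 mm tall. Origin: centre of the underside. Leave alone.
There are look-alikes about, which are no part of the job. What is shaped like the tub_c but turquoise or yellow is not meant.

How it is judged (in metres and radians):
On the way, in this order (a step that is already met when the one before it is completed fails the run):
1. all the tubs stand in the tray and the tray is level (x of tub_a in the frame of tray_in between -0.036 and 0.036 m and y of tub_a in the frame of tray_in between -0.1 and 0.1 m and z of tub_a in the frame of tray_in between -0.006 and 0.008 m and angle between the z axis of each of tub_a, tub_b, tub_c, tub_d and the z axis of tray_in, either way round below 0.15 rad and x of tub_b in the frame of tray_in between -0.036 and 0.036 m and y of tub_b in the frame of tray_in between -0.1 and 0.1 m and z of tub_b in the frame of tray_in between -0.006 and 0.008 m and x of tub_c in the frame of tray_in between -0.036 and 0.036 m and y of tub_c in the frame of tray_in between -0.1 and 0.1 m and z of tub_c in the frame of tray_in between -0.006 and 0.008 m and x of tub_d in the frame of tray_in between -0.036 and 0.036 m and y of tub_d in the frame of tray_in between -0.1 and 0.1 m and z of tub_d in the frame of tray_in between -0.006 and 0.008 m and value of joint tray below 0.05 rad), for 0.3 s.
2. the tray with all the tubs is kept tipped at 30 degrees (within 5) for two seconds (x of tub_a in the frame of tray_in between -0.036 and 0.036 m and y of tub_a in the frame of tray_in between -0.1 and 0.1 m and z of tub_a in the frame of tray_in between -0.006 and 0.008 m and angle between the z axis of each of tub_a, tub_b, tub_c, tub_d and the z axis of tray_in, either way round below 0.15 rad and x of tub_b in the frame of tray_in between -0.036 and 0.036 m and y of tub_b in the frame of tray_in between -0.1 and 0.1 m and z of tub_b in the frame of tray_in between -0.006 and 0.008 m and x of tub_c in the frame of tray_in between -0.036 and 0.036 m and y of tub_c in the frame of tray_in between -0.1 and 0.1 m and z of tub_c in the frame of tray_in between -0.006 and 0.008 m and x of tub_d in the frame of tray_in between -0.036 and 0.036 m and y of tub_d in the frame of tray_in between -0.1 and 0.1 m and z of tub_d in the frame of tray_in between -0.006 and 0.008 m and value of joint tray between 0.436 and 0.611 rad), for 2 s.
3. the tray is level again, the tubs still in it (all of step 1), for 0.3 s.
4. the tapper plunger is pushed fully down with the tubs in the level tray (all of step 3 and value of joint tapper above 0.0102 m), for 0.05 s.
5. the tapper plunger is up again (value of joint tapper below 0.002 m), for 0.1 s.
At the end, for the whole second after the job is handed in: Every tub that is present stands upright (within 7 degrees) and at rest on the caddy's floor, the tray is level (within 3 degrees) and the tapper is up (x of tub_a in the frame of caddy between -0.1 and 0.1 m and y of tub_a in the frame of caddy between -0.036 and 0.036 m and z of tub_a in the frame of caddy between -0.002 and 0.01 m and angle between each of tub_a, tub_b, tub_c, tub_d's own z axis and vertical below 0.12 rad and linear speed of each of tub_a, tub_b, tub_c, tub_d below 0.02 m/s and x of tub_b in the frame of caddy between -0.1 and 0.1 m and y of tub_b in the frame of caddy between -0.036 and 0.036 m and z of tub_b in the frame of caddy between -0.002 and 0.01 m and x of tub_c in the frame of caddy between -0.1 and 0.1 m and y of tub_c in the frame of caddy between -0.036 and 0.036 m and z of tub_c in the frame of caddy between -0.002 and 0.01 m and x of tub_d in the frame of caddy between -0.1 and 0.1 m and y of tub_d in the frame of caddy between -0.036 and 0.036 m and z of tub_d in the frame of caddy between -0.002 and 0.01 m and value of joint tray below 0.05 rad and value of joint tapper below 0.002 m); the robot touches nothing.
It fails at once if the tray is tipped to 40 degrees or more (value of joint tray above 0.698 rad).
It fails at once if the tape roll, the nail file or the pink cup is moved by more than 3 cm (distance of any of tape_roll, grey_file, pink_cup from where it was at the start of the episode above 0.03 m).
Of tub_a, tub_b, tub_c, tub_d only 2 to 3 are there at a start; the rules pass over those that are not, and their reading is None.
At some moment in a run one of tub_a, tub_b, tub_c, tub_d may be knocked a few centimetres aside while the robot is not near it.
It also fails if it takes over 210 s, if anything falls off the work surface, if the arm or the gripper's body presses on something with over 40 N, if the wrist force passes 120 N, or if a joint passes its speed limit or range.

## Robot

A 6-joint arm with a two-finger parallel gripper is mounted at the origin on a cart in front of the work surface, level with it; the furniture and walls round the work are solid. World frame = base frame: x ahead of the robot, y to its left, z up, the work surface at z = 0. Lengths are in mm, angles in rad, forces in N, time in s.
With the tool pointing down it reaches from about 275 to 850 mm from the base axis. Payload 19 kg.
Tool frame: the origin (TCP) lies midway between the tips of the shut fingers; the grasp point (between the pads) lies 19 mm behind it; z points along the fingers, y is the line along which they close (so a half turn about z gives the same grasp; the last joint's range is limited). The gripper opens to 85 mm and grips with 20 to 120 N. Pads are 22 mm wide; open, the fingers measure 114 mm over their backs; the gripper's body (76 mm by 85 mm) begins 54 mm behind the grasp point. The pads swing forward as they close: fully open they stand 13 mm farther back than shut.
Start: joints at [1.21, 0.15, 1.437, -0, 1.554, -0.134], TCP at [129.301, 560.242, 231.267] pointing down, gripper open.
Joint ranges: [-2.8, 2.8], [-0.68, 2.1], [0.12, 2.68], [-1.39, 4.53], [0.16, 2.79], [-2.81, 2.81]. Speed limits (rad/s): [1.89, 1.89, 2.22, 3.01, 3.01, 3.01].

## Interface

Orientations are given as a unit quaternion [w, x, y, z].
In Python, from bench import manip gives the robot as it stands.
- The arm moves only by the tool jog_arm, never from a script. Its argument "commands" is a list of rows, each a list of 6 numbers: the shift along the tool's x, y, z in cm, then the turn, a rotation vector about the tool's x, y, z in rad. A call has 1 to 8 rows; each row shifts and turns the commanded pose from where the row before left it, along the tool's axes as they then stand; what a row does not reach is not made up. A row lasts 1/10 s, in which the tool goes at most 50 mm and 8.59 degrees, less where a joint would pass 70% of its speed; a pose out of reach is approached as far as the arm can. A call with a gripper value outside its range is refused whole. "gripper" is the closure, from -1 (fully open) to 1 (shut), so that 0 is half open, set as the call begins (left out, the last holds). The fingers move at their own pace and stop on an object; the grip force is fixed at half the most. Time passes only in rows, so rows that do not move let the fingers close. It gives the time, the measured TCP pose, the force, the opening and the grip force at its end, in the units of the state.
- manip.read_state(): the state, without advancing time (a new reading comes with each control period).
- manip.grab_frame(name): name is "scene" or "side" or "wrist"; returns a dict with "frame" (384x512x3 uint8, red, green, blue), "intrinsics" (3x3 intrinsics, pixels), "world_from_camera" (4x4, takes a point from camera to world coordinates); the wrist camera has in their place "mount" (4x4, takes a point from camera to tool coordinates, whose origin is the TCP and whose axes are the flange's). Camera axes: x right, y up, looking along -z (the intrinsics and any distortion apply to the point x, -y, -z); pixel columns grow to the right and rows downward; lengths in mm; the calibration is good to about 2 mm. A picture is of the moment at which its call begins: read the wrist's pose just before it. There is no depth.
- manip.job_done(): hands the job in; it is judged then, once.
Trained networks look in a picture, given as the dict that the camera call returned (one of the last four; its "shot" number tells which), for a name from the list of things; names that differ only in an ending like _2 or _b are one class to them, and where a whole thing is asked for, a point or a joint stands for the part that bears it (a point fixed in the world has none). Each returns a list of dicts, best first, with "score" (0 to 1); they miss things now and then, are a little off and sometimes report something else, mostly with a low value. They report only what shows in the picture. A call takes as long as a camera call. They do not tell look-alikes from the thing itself.
- manip.recognise(picture, query): "rect" ([left, top, right, bottom] in pixels, round what is visible of it).
- manip.regions_of(picture, query): "mask" (384x512 bool, what is visible of it) and "rect" ([left, top, right, bottom] in pixels, round what is visible of it).
The state is a dict: "clock": time; "qpos": joint angles; "qvel": joint speeds; "effort": joint torques, N m; "tool_pos": TCP position; "orientation": TCP orientation; "contact_force": force on the tool from outside, world axes, zero at the start; "torque": the same for the moment, N m; "width": finger opening in mm; "gripper_force": force on a finger pad.
Only numpy, scipy, OpenCV 4.12 (cv2) and the standard library are available. Lean on these libraries where they do the work, as an engineer would, in place of code of your own. Each camera call takes 0.05 s, during which the arm holds its last target. There are 200 camera calls.

## Working session

There is one attempt and no reset: what is moved stays moved. The work goes in short steps, Python scripts to look and compute and a tool call to move; the robot and the scene stay as the last step left them, time stands still between calls to the robot, and variables do not carry over. Pictures are saved under pics/ and viewed, at most 14 in all, crops included, and the job is handed in when it is done.

Besides the shell and the picture viewer there is one more tool, called by a JSON object that holds its "name" and its "arguments". jog_arm: Moves the arm, as the interface text tells. Its arguments: {"type":"object","properties":{"commands":{"type":"array"},"gripper":{"type":"number"}},"required":["commands"]}

```bash
mkdir -p pics
cat > h.py <<'E'
import numpy as np, cv2, sys
from bench import manip
from scipy.spatial.transform import Rotation as R
def rot(q): return R.from_quat([q[1],q[2],q[3],q[0]]).as_matrix()
def cam(p,st=None):
    if 'world_from_camera' in p: return np.array(p['world_from_camera'])
    T=np.eye(4); T[:3,:3]=rot(st['orientation']); T[:3,3]=st['tool_pos']
    return T@np.array(p['mount'])
def ray(p,u,v,z,st=None):
    K=np.array(p['intrinsics']); T=cam(p,st)
    d=T[:3,:3]@np.array([(u-K[0,2])/K[0,0],-(v-K[1,2])/K[1,1],-1]); o=T[:3,3]
    return o+d*(z-o[2])/d[2]
def proj(p,X,st=None):
    K=np.array(p['intrinsics']); c=np.linalg.inv(cam(p,st))@np.append(X,1)
    return np.array([K[0,0]*c[0]/-c[2]+K[0,2],K[1,1]*-c[1]/-c[2]+K[1,2]])
def save(p,n,crop=None,f=1):
    im=p['frame'][:,:,::-1]
    if crop: im=im[crop[1]:crop[3],crop[0]:crop[2]]
    cv2.imwrite('pics/'+n+'.png',cv2.resize(im,None,fx=f,fy=f))
E
python3 - <<'E'
from h import *
s=manip.read_state(); print({k:np.round(v,3) for k,v in s.items()})
for n in ["scene","side","wrist"]:
    p=manip.grab_frame(n); save(p,n+'0',None,1.5)
    print(n,list(p.keys()),np.round(p['intrinsics'],1).tolist(),np.round(cam(p,s),3).tolist())
    if n=='wrist':print(np.round(p['mount'],3).tolist())
    for q in ["tub_a","tub_c","work_mat","caddy","stand","tray","tray_handle","tapper","tape_roll","grey_file","pink_cup"]:
        try: print(q,[(np.round(r['rect']).astype(int).tolist(),round(r['score'],2)) for r in manip.recognise(p,q)][:6])
        except Exception as e: print(q,e)
E
```

```text
{'clock': np.float64(0.0), 'qpos': array([ 1.21 ,  0.151,  1.438, -0.   ,  1.554, -0.134]), 'qvel': array([-0.   ,  0.   , -0.001,  0.002, -0.   , -0.002]), 'effort': array([-0.0000e+00, -7.1311e+01, -5.7084e+01, -0.0000e+00,  1.0000e-02,
       -0.0000e+00]), 'tool_pos': array([129.25 , 560.053, 230.688]), 'orientation': array([-0.   ,  0.113,  0.994, -0.001]), 'contact_force': array([ 0.649,  0.687, -0.135]), 'torque': array([-0.028,  0.025,  0.039]), 'gripper_force': np.float64(0.0), 'width': np.float64(85.601)}
scene ['frame', 'intrinsics', 'world_from_camera', 'shot'] [[406.2, 0.0, 259.9], [0.0, 406.2, 193.8], [0.0, 0.0, 1.0]] [[0.55, 0.596, -0.584, -166.147], [-0.835, 0.389, -0.389, -584.72], [-0.004, 0.702, 0.712, 924.997], [0.0, 0.0, 0.0, 1.0]]
tub_a [([298, 280, 318, 307], 0.97), ([319, 244, 336, 269], 0.63), ([351, 266, 371, 290], 0.61), ([316, 207, 332, 234], 0.6), ([361, 243, 383, 265], 0.59)]
tub_c [([298, 280, 318, 307], 0.97), ([319, 244, 336, 269], 0.63), ([351, 266, 371, 290], 0.61), ([316, 207, 332, 234], 0.6), ([361, 243, 383, 265], 0.59)]
work_mat [([286, 216, 362
[... 1022 characters left out ...]
4)]
tray [([214, 178, 310, 239], 0.9)]
tray_handle [([213, 175, 311, 241], 0.58)]
tapper [([287, 199, 296, 208], 0.54), ([216, 180, 307, 235], 0.42)]
tape_roll []
grey_file [([152, 211, 187, 247], 0.75)]
pink_cup [([146, 260, 160, 280], 0.5)]
wrist ['frame', 'intrinsics', 'mount', 'shot'] [[270.1, 0.0, 260.7], [0.0, 270.1, 192.3], [0.0, 0.0, 1.0]] [[0.225, -0.938, -0.265, 62.242], [0.974, 0.216, 0.062, 575.964], [-0.0, -0.272, 0.962, 374.32], [0.0, 0.0, 0.0, 1.0]]
[[0.0, 0.962, 0.272, 68.89], [1.0, 0.0, -0.001, 0.265], [-0.001, 0.272, -0.962, -143.623], [0.0, 0.0, 0.0, 1.0]]
tub_a []
tub_c []
work_mat []
caddy []
stand []
tray []
tray_handle []
tapper []
tape_roll []
grey_file []
pink_cup []
```

View pics/scene0.png

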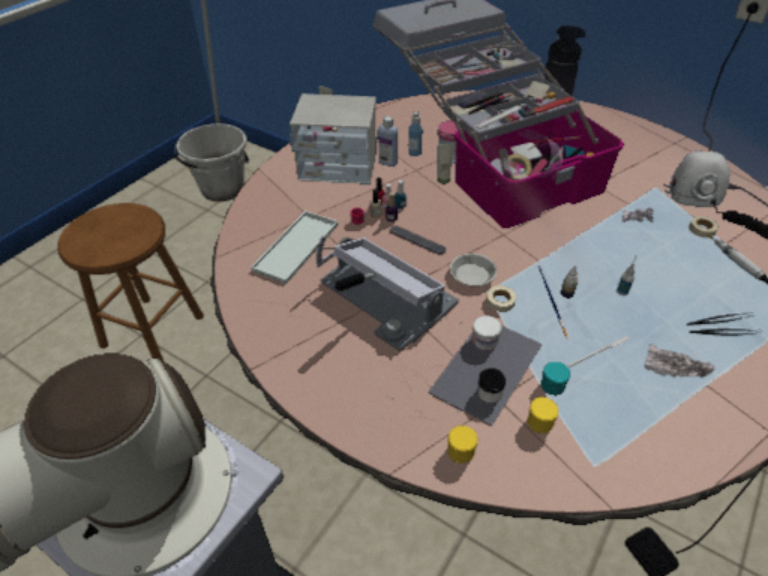

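View pics/side0.png

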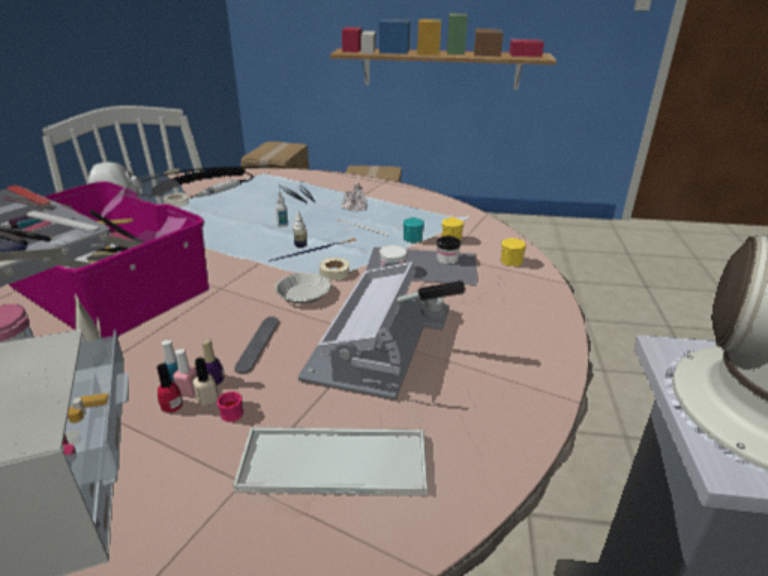

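Run:
```python
from h import *
p=manip.grab_frame("scene")
K=0
for q,zt in [("tub_a",22),("tape_roll",9),("pink_cup",14)]:
  for r in manip.regions_of(p,q):
    m=r['mask']; v,u=np.nonzero(m)
    px=p['frame'][m]; 
    print(q,round(r['score'],2),(round(u.mean()),round(v.mean())),m.sum(),'world',np.round(ray(p,u.mean(),v.mean(),zt)).tolist(),'top rgb',np.median(p['frame'][m&(np.arange(384)[:,None]<v.min()+10)],axis=0),'bot',np.median(p['frame'][m&(np.arange(384)[:,None]>v.max()-8)],axis=0))
for q,z in [("work_mat",3),("caddy",12),("stand",12),("tray",70)]:
  for r in manip.regions_of(p,q)[:1]:
    c=cv2.convexHull(np.argwhere(r['mask'])[:,::-1].astype(np.int32))
    b=cv2.approxPolyDP(c,3,True)[:,0]
    W=np.array([ray(p,*x,z) for x in b]); print(q,b.tolist(),np.round(W[:,:2]).tolist())
im=p['frame'][140:320,160:400,::-1]
cv2.imwrite('pics/c1.png',cv2.resize(im,None,fx=3.3,fy=3.3,interpolation=cv2.INTER_CUBIC))
```

```text
tub_a 0.89 (361, 276) 427 world [469.0, -476.0, 22.0] top rgb [213. 186.  60.] bot [88.5 74.  21. ]
tub_a 0.81 (307, 295) 409 world [341.0, -387.0, 22.0] top rgb [207. 180.  56.] bot [87.  73.  20.5]
tub_a 0.8 (327, 256) 324 world [476.0, -374.0, 22.0] top rgb [14.  14.5 15. ] bot [83. 83. 80.]
tub_a 0.78 (369, 251) 356 world [554.0, -464.0, 22.0] top rgb [ 43. 145. 145.] bot [15. 56. 55.]
tub_a 0.59 (323, 221) 353 world [582.0, -309.0, 22.0] top rgb [199. 202. 199.] bot [75. 70. 71.]
tape_roll 0.57 (334, 199) 249 world [695.0, -290.0, 9.0] top rgb [181.  174.  152.5] bot [121. 123. 105.]
work_mat [[359, 229], [326, 282], [286, 260], [312, 225], [338, 219]] [[629.0, -404.0], [414.0, -405.0], [417.0, -282.0], [567.0, -282.0], [630.0, -336.0]]
caddy [[224, 148], [190, 188], [167, 180], [202, 141]] [[704.0, 146.0], [483.0, 116.0], [470.0, 203.0], [693.0, 237.0]]
stand [[304, 201], [266, 233], [213, 187], [209, 172], [212, 162], [242, 158], [283, 182]] [[632.0, -218.0], [460.0, -188.0], [526.0, 57.0], [576.0, 112.0], [621.0, 135.0], [695.0, 61.0], [669.0, -119.0]]
tray [[296, 191], [279, 203], [224, 193], [217, 165], [243, 158]] [[604.0, -201.0], [535.0, -185.0], [480.0, -27.0], [568.0, 67.0], [642.0, 18.0]]
```

View pics/c1.png

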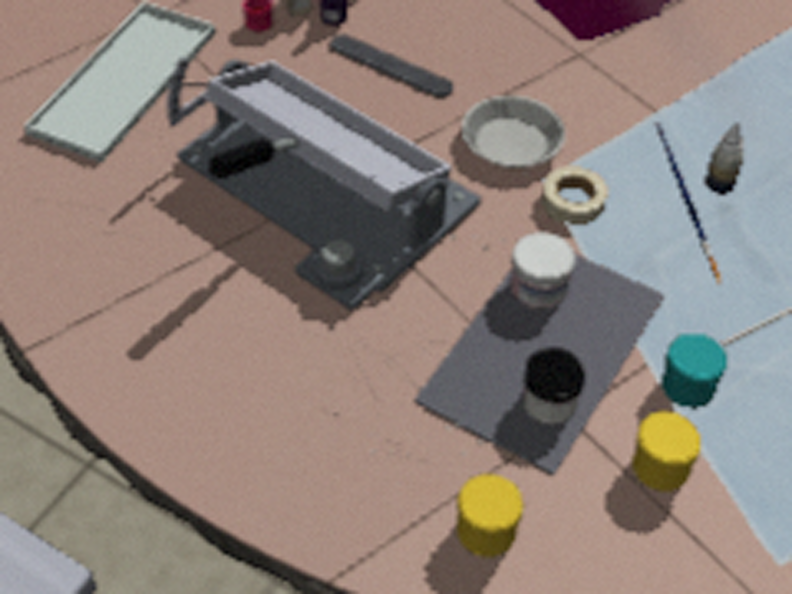

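Candidates in the scene image: the white-lid tub at (323,221) and the black-lid tub at (327,256), both on the mat. The look-alikes are turquoise at (369,251) and yellow at (361,276) and (307,295), all off the mat. I choose the white and black tubs. The crop confirms there are two tubs, and that the tray is tipped with its handle up at (235,187).

{"name": "jog_arm", "arguments": {"commands": [[-1.84,-2.4,-0.54,0,0,0],[-1.84,-2.4,-0.54,0,0,0],[-1.84,-2.4,-0.54,0,0,0],[-1.84,-2.4,-0.54,0,0,0],[-1.84,-2.4,-0.54,0,0,0],[-1.84,-2.4,-0.54,0,0,0],[-1.84,-2.4,-0.54,0,0,0],[-1.84,-2.4,-0.54,0,0,0]], "gripper": -1}}

```text
clock: 3.0
tool_pos: [229.8, 338.9, 274.8]
orientation: [0.0, 0.113, 0.994, 0.0]
contact_force: [-0.1, -0.1, -0.0]
width: 85.4
gripper_force: 0.0
```

{"name": "jog_arm", "arguments": {"commands": [[-1.84,-2.4,-0.54,0,0,0],[-1.84,-2.4,-0.54,0,0,0],[-1.84,-2.4,-0.54,0,0,0],[-1.84,-2.4,-0.54,0,0,0],[-1.84,-2.4,-0.54,0,0,0],[-1.84,-2.4,-0.54,0,0,0],[-1.84,-2.4,-0.54,0,0,0],[-1.84,-2.4,-0.54,0,0,0]]}}

```text
clock: 3.8
tool_pos: [330.0, 118.7, 318.2]
orientation: [0.0, 0.113, 0.994, 0.0]
contact_force: [1.3, 1.1, 1.1]
width: 85.2
gripper_force: 0.0
```

{"name": "jog_arm", "arguments": {"commands": [[-1.84,-2.4,-0.54,0,0,0],[-1.84,-2.4,-0.54,0,0,0],[-1.84,-2.4,-0.54,0,0,0],[-1.84,-2.4,-0.54,0,0,0],[-1.84,-2.4,-0.54,0,0,0],[-1.84,-2.4,-0.54,0,0,0],[-1.84,-2.4,-0.54,0,0,0],[-1.84,-2.4,-0.54,0,0,0]]}}

```text
clock: 4.6
tool_pos: [430.4, -101.6, 361.2]
orientation: [0.0, 0.113, 0.994, -0.0]
contact_force: [-0.2, -0.2, -0.1]
width: 85.3
gripper_force: 0.0
```

Run:
```python
from h import *
s=manip.read_state(); print({k:np.round(v,3).tolist() for k,v in s.items()})
p=manip.grab_frame("wrist"); save(p,'w1',None,1.5)
for q in ["tub_a","work_mat","caddy","stand","tray","tray_handle","tapper","tape_roll","grey_file","pink_cup"]:
  for r in manip.regions_of(p,q)[:6]:
    v,u=np.nonzero(r['mask']); 
    print(q,round(r['score'],2),np.round(r['rect']).astype(int).tolist(),np.round([ray(p,u.mean(),v.mean(),z,s)[:2] for z in (4,40,78)]).tolist())
    if q in('work_mat','caddy','stand'):
      b=cv2.boxPoints(cv2.minAreaRect(np.argwhere(r['mask'])[:,::-1].astype(np.int32)))
      print('   box',np.round(b).tolist(),np.round([ray(p,*x,12,s)[:2] for x in b]).tolist())
```

```text
{'clock': 4.6, 'qpos': [-0.406, -0.14, 1.471, -0.0, 1.81, -1.75], 'qvel': [-0.484, 0.393, -0.44, 0.003, 0.049, -0.484], 'effort': [5.117, -49.762, -53.204, -0.177, -0.092, 1.476], 'tool_pos': [430.389, -101.583, 361.221], 'orientation': [0.0, 0.113, 0.994, -0.0], 'contact_force': [-0.207, -0.19, -0.123], 'torque': [0.033, -0.014, 0.002], 'gripper_force': 0.0, 'width': 85.339}
tub_a 0.96 [66, 129, 109, 158] [[339.0, -405.0], [341.0, -382.0], [343.0, -358.0]]
tub_a 0.82 [77, 239, 111, 278] [[561.0, -485.0], [546.0, -456.0], [531.0, -426.0]]
tub_a 0.64 [104, 197, 140, 228] [[479.0, -393.0], [470.0, -371.0], [462.0, -348.0]]
tub_a 0.61 [51, 206, 94, 235] [[472.0, -498.0], [464.0, -468.0], [456.0, -437.0]]
tub_a 0.49 [181, 237, 189, 265] [[587.0, -300.0], [571.0, -284.0], [554.0, -268.0]]
tub_a 0.44 [105, 168, 203, 274] [[493.0, -338.0], [483.0, -320.0], [474.0, -301.0]]
work_mat 0.62 [102, 164, 199, 273] [[493.0, -338.0], [484.0, -320.0], [474.0, -301.0]]
   box [[101.0, 182.0], [164.0, 162.0], [199.0, 268.0], [135.0, 288.0]] [[413.0, -405.0], [403.0, -276.0], [628.0, -277.0], [645.0, -4
[... 165 characters left out ...]
.0, 113.0], [476.0, 210.0], [706.0, 251.0], [712.0, 142.0]]
stand 0.8 [216, 166, 382, 268] [[577.0, -79.0], [562.0, -80.0], [546.0, -80.0]]
   box [[213.0, 175.0], [375.0, 162.0], [382.0, 258.0], [221.0, 271.0]] [[447.0, -195.0], [491.0, 101.0], [692.0, 93.0], [645.0, -235.0]]
tray 0.8 [222, 170, 361, 268] [[606.0, -82.0], [589.0, -82.0], [570.0, -83.0]]
tray_handle 0.78 [224, 171, 371, 267] [[606.0, -81.0], [589.0, -81.0], [570.0, -82.0]]
tapper 0.75 [229, 186, 248, 205] [[498.0, -161.0], [488.0, -156.0], [478.0, -150.0]]
tape_roll 0.9 [186, 283, 218, 312] [[698.0, -294.0], [674.0, -279.0], [649.0, -263.0]]
grey_file 0.76 [287, 288, 354, 310] [[767.0, -45.0], [738.0, -48.0], [707.0, -51.0]]
```

View pics/w1.png

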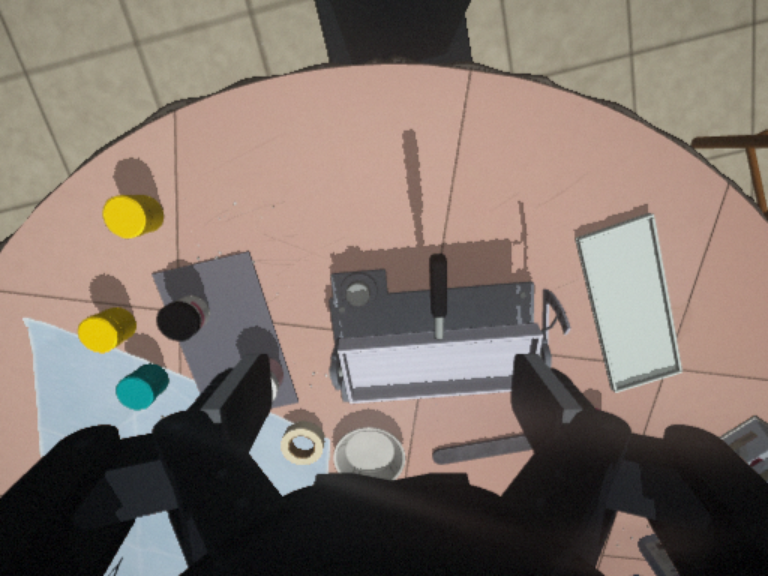

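The wrist view shows the black tub at (120,213), the handle at (292,190) and the tapper at (239,195). It also shows the tray from (225,230) to (360,265), the caddy at (418,200), and the white tub hidden behind a finger at (183,255). Next I'll zoom in on the stand.

Run:
```python
from h import *
import json
s=manip.read_state(); p=manip.grab_frame("wrist"); q=manip.grab_frame("scene")
print(s['tool_pos'],np.abs(s['qvel']).max())
json.dump(dict(tp=list(s['tool_pos']),o=list(s['orientation'])),open('s2.json','w'))
np.savez('f2.npz',w=p['frame'],sc=q['frame'])
def crop(im,b,f,n): cv2.imwrite('pics/'+n+'.png',cv2.resize(im[b[1]:b[3],b[0]:b[2],::-1],None,fx=f,fy=f,interpolation=cv2.INTER_CUBIC))
crop(p['frame'],(210,160,390,280),4.4,'w2')
crop(q['frame'],(200,140,320,240),6,'s2')
```

```text
[429.93521995 -99.75789003 361.09322094] 0.0029323063782393313
```

View pics/w2.png

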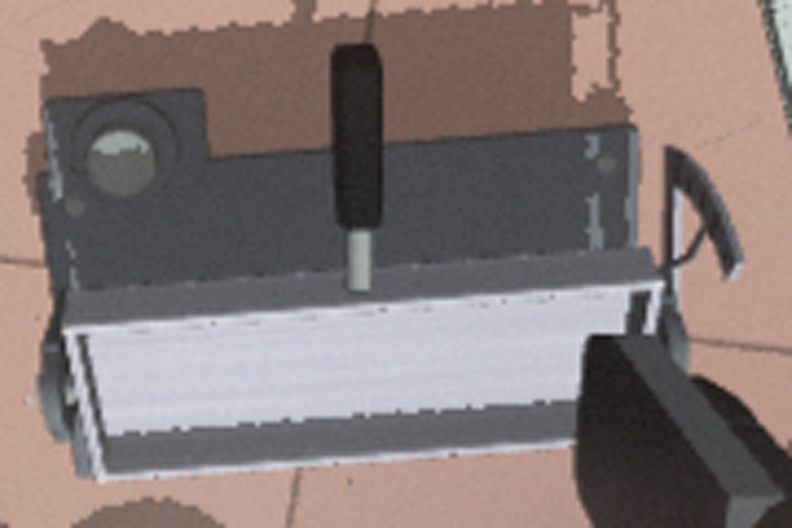

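View pics/s2.png

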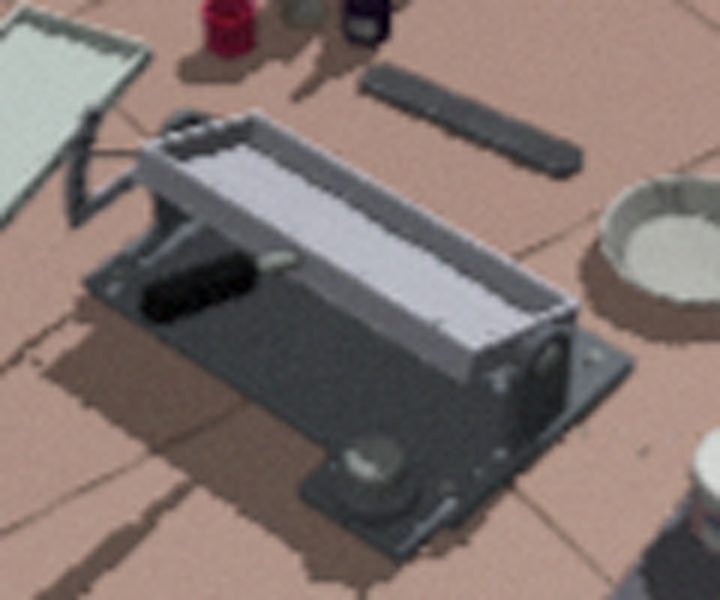

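```bash
cat > fit.py <<'E'
from h import *
import json
from scipy.optimize import least_squares
def C(uv,o,f): return np.array(uv)/f+np.array(o)
s=json.load(open('s2.json')); st=dict(tool_pos=s['tp'],orientation=s['o'])
P=manip.grab_frame("wrist"); Q=manip.grab_frame("scene")
W=lambda *uv:(P,C(uv,(210,160),4.4)); S=lambda *uv:(Q,C(uv,(200,140),6))
rim={'nr':(-46,-113,10),'nl':(-46,113,10),'fr':(46,-113,10),'fl':(46,113,10),'h0':(-153,0,6),'h1':(-83,0,6)}
base={'bnl':(-75,131,12),'bnr':(-75,-131,12),'bfr':(75,-131,12)}
obs=[('nr',W(62,330)),('nl',W(662,287)),('fr',W(100,480)),('h0',W(355,48)),('h1',W(358,226)),('bnl',W(637,125)),('bnr',W(38,175)),
('fr',S(577,303)),('nr',S(470,352)),('nl',S(140,150)),('fl',S(258,112)),('h1',S(252,275)),('h0',S(150,302)),('bfr',S(632,357)),('bnl',S(85,283))]
tap=[W(122,160),S(378,462)]
def model(k,x):
    Rz=R.from_euler('z',x[2]).as_matrix()
    if k in base: l=np.array(base[k],float)
    else: l=R.from_euler('y',x[3]).as_matrix()@np.array(rim[k],float)+[0,0,66]
    return Rz@l+[x[0],x[1],0]
def f(x): return np.concatenate([proj(p,model(k,x),st)-uv for k,(p,uv) in obs]+[proj(p,x[4:7],st)-uv for p,uv in tap])
r=least_squares(f,[566,-81,-.2,.4,490,-157,40],x_scale=[10,10,.1,.1,10,10,10],loss='soft_l1')
print(np.round(r.x,3)); 
for (k,_),e in zip(obs,f(r.x).reshape(-1,2)): print(k,np.round(e,1),end=' ')
x=r.x; a=np.array([np.cos(x[2]),np.sin(x[2])]); Rz=R.from_euler('z',x[2]).as_matrix()
print('\nhandle now',model('h0',x).round(),model('h1',x).round(),'tapper local',(Rz.T@(x[4:7]-[x[0],x[1],0])).round(1))
E
python3 fit.py
```

```text
[ 5.88262e+02 -7.92440e+01 -1.41000e-01  3.56000e-01  4.91896e+02
 -1.56534e+02  3.15780e+01]
nr [-0.1 -1.3] nl [ 0.1 -2.2] fr [-0.9 -0.1] h0 [0.  1.4] h1 [-0.1 -1.6] bnl [0.7 0.5] bnr [-0.9  0.3] fr [ 1.  -0.3] nr [ 0.9 -0.4] nl [-0.2 -1.2] fl [-0.5 -0.5] h1 [-0.4 -1.4] h0 [0.1 0.1] bfr [ 1.  -0.7] bnl [-1.  -1.8] 
handle now [448. -59. 125.] [513. -69. 101.] tapper local [-84.5 -90.1  31.6]
```

{"name": "jog_arm", "arguments": {"commands": [[0,0,2,0,0,-0.0856],[-0.6,0.7,3,0,0,0],[-0.6,0.7,3,0,0,0],[-0.6,0.7,3,0,0,0],[-0.6,0.7,3,0,0,0],[-0.6,0.7,3,0,0,0],[-0.6,0.8,3,0,0,0],[0,0,1,0,0,0]], "gripper": 1}}

```text
clock: 6.15
tool_pos: [471.0, -61.9, 148.2]
orientation: [-0.002, 0.07, 0.998, 0.0]
contact_force: [-0.5, 0.3, -0.2]
width: 0.1
gripper_force: 0.0
```

```bash
cat >> h.py <<'E'
c=np.array([588.3,-79.2]); yaw=-.141
ex=np.array([np.cos(yaw),np.sin(yaw)]); ey=np.array([-np.sin(yaw),np.cos(yaw)])
def loc(p): d=np.array(p[:2])-c; return np.round([d@ex,d@ey],1)
def where(s): 
    m=rot(s['orientation']); print('XY',loc(s['tool_pos']),'z',round(s['tool_pos'][2],1),'toolx yaw err',round(float(np.arctan2(*(-(m[:2,0]@ey),-(m[:2,0]@ex)))),4),'clk',s['clock'],'F',np.round(s['contact_force'],1),'w',s['width'],s['gripper_force'])
E
python3 - <<'E'
from h import *
where(manip.read_state())
p=manip.grab_frame("side"); save(p,'sd1',(180,140,330,260),5)
E
```

```text
XY [-118.5    0.6] z 148.2 toolx yaw err 0.0006 clk 6.15 F [-0.5  0.3 -0.2] w 0.0756953763279429 0.0
```

View pics/sd1.png

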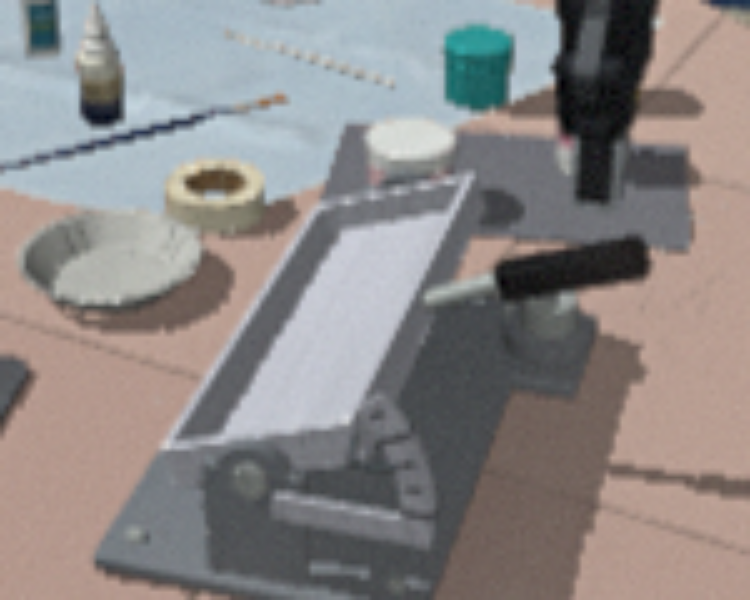

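{"name": "jog_arm", "arguments": {"commands": [[0,0,1.5,0,0,0],[0,0,1,0,0,0],[0,0,1,0,0,0],[0,0,1,0,0,0],[0,0,1,0,0,0],[0,0,0,0,0,0]]}}

```text
clock: 6.8
tool_pos: [471.3, -62.8, 94.7]
orientation: [-0.001, 0.071, 0.998, 0.0]
contact_force: [-0.4, 0.1, 0.2]
width: -0.1
gripper_force: 0.0
```

{"name": "jog_arm", "arguments": {"commands": [[0,0,0.5,0,0,0],[0,0,0.5,0,0,0],[0,0,0,0,0,0],[0,0,0,0,0,0]]}}

```text
clock: 7.2
tool_pos: [471.8, -62.8, 85.8]
orientation: [-0.0, 0.071, 0.998, -0.0]
contact_force: [-0.7, -0.1, 0.4]
width: -0.1
gripper_force: 0.0
```

Run:
```python
from h import *
where(manip.read_state())
p=manip.grab_frame("side"); save(p,'sd2',(180,140,330,260),4)
```

```text
XY [-1.176e+02 -1.000e-01] z 85.8 toolx yaw err -0.0002 clk 7.2 F [-0.7 -0.1  0.4] w -0.14873397713844078 0.0
```

View pics/sd2.png

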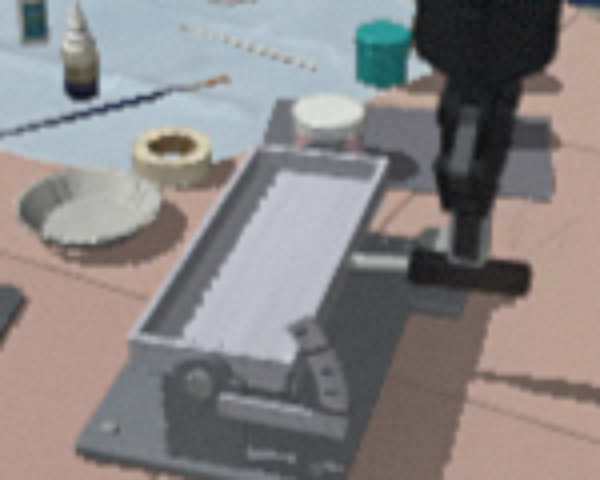

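The side view shows the shut fingers at (465,250) on the handle, with the tray nearly level. I'll push the rest of the way in small steps.

{"name": "jog_arm", "arguments": {"commands": [[0,0,0.3,0,0,0],[0,0,0.3,0,0,0],[0,0,0,0,0,0]]}}

```text
clock: 7.55
tool_pos: [471.8, -62.8, 80.9]
orientation: [0.0, 0.07, 0.998, -0.0]
contact_force: [-9.2, 1.0, 21.3]
width: -0.3
gripper_force: 10.6
```

{"name": "jog_arm", "arguments": {"commands": [[0,0,0.2,0,0,0],[0,0,0,0,0,0]]}}

```text
clock: 7.75
tool_pos: [471.9, -62.8, 80.6]
orientation: [0.001, 0.07, 0.998, -0.0]
contact_force: [-22.8, 5.6, 52.1]
width: -0.0
gripper_force: 26.1
```

{"name": "jog_arm", "arguments": {"commands": [[0,0,-3,0,0,0],[0,-1,-4,0,0,0],[0.4,-4,-4,0,0,0],[0.4,-4.4,-3,0,0,0],[0.6,-4.4,-3,0,0,0],[0.6,-4.4,0,0,0,0],[0.6,-4.4,0,0,0,0],[0.6,-4.4,0,0,0,0]]}}

```text
clock: 8.55
tool_pos: [403.9, -317.1, 239.3]
orientation: [0.0, 0.071, 0.998, -0.0]
contact_force: [0.8, 1.3, -0.5]
width: 0.1
gripper_force: 0.0
```

```bash
cat > tubs.py <<'E'
from h import *
s=manip.read_state(); where(s)
p=manip.grab_frame("wrist"); p2=manip.grab_frame("scene")
zc=float(sys.argv[1]) if len(sys.argv)>1 else 25
for q in (p,p2):
  print('--')
  for r in manip.regions_of(q,"tub_a"):
    v,u=np.nonzero(r['mask']); col=np.median(q['frame'][r['mask']],axis=0)
    # lid: bright/dark plane fit by centroid of convex hull at mid-height
    print(round(r['score'],2),np.round(r['rect']).astype(int).tolist(),'rgb',col,'loc',loc(ray(q,u.mean(),v.mean(),zc,s)).tolist())
save(p,sys.argv[2]) if len(sys.argv)>2 else 0
E
python3 tubs.py 25 w3
```

```text
XY [-149.1 -261.5] z 239.3 toolx yaw err -0.0002 clk 8.55 F [ 0.8  1.3 -0.5] w 0.06886583784210733 0.0
--
0.97 [130, 209, 178, 247] rgb [235. 210.  27.] loc [-62.9, -414.7]
0.96 [205, 207, 244, 246] rgb [37. 34. 33.] loc [-69.4, -312.6]
0.86 [174, 110, 218, 151] rgb [237. 213.  31.] loc [-201.1, -345.3]
0.74 [160, 256, 188, 278] rgb [32. 68. 67.] loc [-3.0, -389.7]
--
0.97 [352, 266, 372, 287] rgb [210.  184.5  58. ] loc [-65.5, -411.2]
0.85 [362, 241, 379, 265] rgb [ 42.  138.  137.5] loc [17.5, -386.5]
0.85 [295, 280, 318, 307] rgb [203. 178.  55.] loc [-202.7, -340.3]
0.76 [314, 207, 332, 231] rgb [185. 182. 180.] loc [24.1, -229.8]
0.7 [320, 243, 336, 267] rgb [19. 18. 19.] loc [-71.7, -308.0]
```

View pics/w3.png

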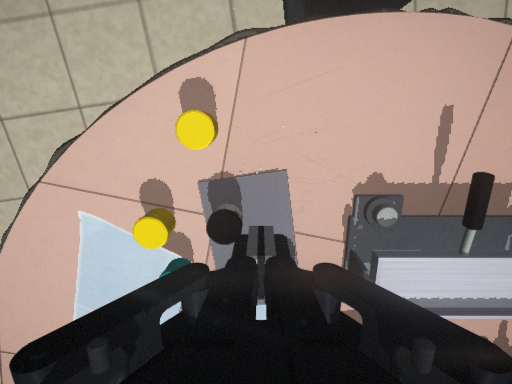

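{"name": "jog_arm", "arguments": {"commands": [[-1.6,-1,2,0,0,0],[-1.6,-1,2,0,0,0],[-1.6,-1,2,0,0,0],[-1.6,-1,2,0,0,0],[-1.5,-1,2,0,0,0],[0,0,1.5,0,0,0],[0,0,0,0,0,0]], "gripper": -1}}

```text
clock: 9.45
tool_pos: [475.6, -374.2, 122.0]
orientation: [-0.001, 0.07, 0.998, 0.001]
contact_force: [-0.4, 1.1, 0.1]
width: 85.2
gripper_force: 0.0
```

```bash
python3 tubs.py 25
```

```text
XY [ -70.1 -307.9] z 122.0 toolx yaw err 0.0012 clk 9.45 F [-0.4  1.1  0.1] w 85.22799786620796 0.0
--
0.94 [110, 172, 182, 230] rgb [232. 206.  21.] loc [-62.6, -415.6]
0.87 [306, 248, 356, 320] rgb [213.5 216.  214. ] loc [28.4, -237.2]
0.87 [230, 164, 286, 228] rgb [33. 31. 32.] loc [-69.0, -311.3]
0.66 [168, 245, 207, 314] rgb [ 30. 153. 154.] loc [21.9, -381.0]
0.62 [180, 0, 246, 69] rgb [231. 203.  24.] loc [-203.5, -344.3]
--
0.96 [297, 281, 316, 308] rgb [129. 110.  36.] loc [-202.7, -340.1]
0.91 [351, 265, 371, 290] rgb [196. 173.  59.] loc [-65.6, -410.9]
0.84 [316, 207, 336, 235] rgb [120. 120. 118.] loc [22.4, -233.3]
0.72 [320, 242, 338, 270] rgb [18. 18. 19.] loc [-70.6, -307.7]
0.69 [363, 240, 382, 265] rgb [ 42.  140.5 140. ] loc [17.8, -386.4]
```

{"name": "jog_arm", "arguments": {"commands": [[-0.1,-0.2,2,0,0,0],[0,0,3,0,0,0],[0,0,2.5,0,0,0],[0,0,2,0,0,0],[0,0,0.8,0,0,0],[0,0,0,0,0,0]]}}

```text
clock: 10.25
tool_pos: [476.4, -378.0, 21.4]
orientation: [-0.0, 0.071, 0.998, 0.0]
contact_force: [0.0, 0.1, -0.9]
width: 85.3
gripper_force: 0.0
```

{"name": "jog_arm", "arguments": {"commands": [[0,0,0,0,0,0],[0,0,0,0,0,0],[0,0,0,0,0,0],[0,0,0,0,0,0],[0,0,0,0,0,0],[0,0,0,0,0,0]], "gripper": 1}}

```text
clock: 10.85
tool_pos: [477.0, -378.6, 22.8]
orientation: [0.001, 0.071, 0.998, -0.001]
contact_force: [-2.0, 1.3, 10.1]
width: 45.7
gripper_force: 60.6
```

{"name": "jog_arm", "arguments": {"commands": [[0,0,-2,0,0,0],[0,0,-3.5,0,0,0],[0,0,-3.5,0,0,0],[0,1,-3.5,0,0,0],[-1,3,-2,0,0,0],[-1.2,4,0,0,0,0],[-1.2,4,0,0,0,0],[-1.2,4,0,0,0,0]]}}

```text
clock: 11.65
tool_pos: [545.1, -224.8, 167.1]
orientation: [0.0, 0.071, 0.997, -0.0]
contact_force: [0.0, -0.2, -0.2]
width: 45.1
gripper_force: 61.9
```

{"name": "jog_arm", "arguments": {"commands": [[-1.2,4,0,0,0,0],[-1.1,4,0,0,0,0],[0,2.2,0,0,0,0],[0,0,1,0,0,0],[0,0,2,0,0,0],[0,0,0,0,0,0]]}}

```text
clock: 12.25
tool_pos: [580.6, -128.5, 134.0]
orientation: [-0.002, 0.071, 0.998, 0.0]
contact_force: [-0.6, 0.9, -1.8]
width: 45.7
gripper_force: 61.9
```

Run:
```python
from h import *
s=manip.read_state();where(s)
p=manip.grab_frame("wrist"); save(p,'w4',None,1.2)
print([(np.round(r['rect']).tolist(),round(r['score'],2)) for r in manip.recognise(p,'tub_a')])
```

```text
XY [ -0.7 -49.9] z 134.0 toolx yaw err -0.0003 clk 12.25 F [-0.6  0.9 -1.8] w 45.729686606830306 61.87324668446308
[([212.0, 188.0, 307.0, 296.0], 0.87), ([31.0, 183.0, 110.0, 250.0], 0.84)]
```

View pics/w4.png

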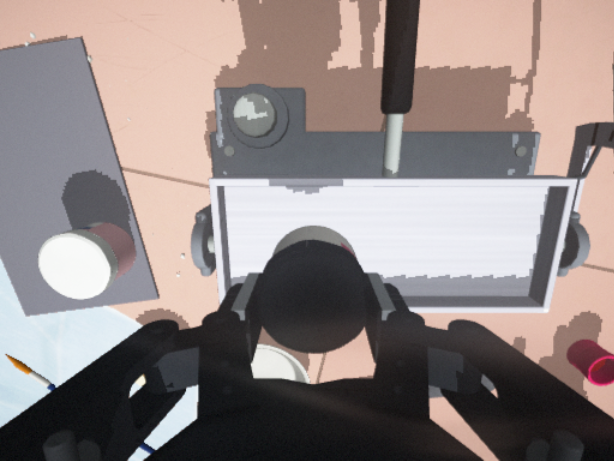

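The tub is held upright over the tray at (313,300), clear of the rims, and the tray is level.

{"name": "jog_arm", "arguments": {"commands": [[0,0,2,0,0,0],[0,0,1.5,0,0,0],[0,0,0.8,0,0,0],[0,0,0.3,0,0,0],[0,0,0,0,0,0]]}}

```text
clock: 12.85
tool_pos: [581.8, -128.6, 90.3]
orientation: [-0.0, 0.071, 0.998, -0.0]
contact_force: [-0.2, 0.7, -1.2]
width: 45.6
gripper_force: 61.9
```

{"name": "jog_arm", "arguments": {"commands": [[0,0,0.2,0,0,0],[0,0,0,0,0,0]]}}

```text
clock: 13.05
tool_pos: [581.9, -128.5, 88.6]
orientation: [0.0, 0.071, 0.998, -0.0]
contact_force: [1.0, 0.6, -1.0]
width: 45.3
gripper_force: 61.9
```

{"name": "jog_arm", "arguments": {"commands": [[0,0,0.4,0,0,0],[0,0,0,0,0,0]]}}

```text
clock: 13.25
tool_pos: [581.6, -128.4, 83.9]
orientation: [-0.0, 0.071, 0.998, 0.0]
contact_force: [0.0, 0.1, -0.4]
width: 45.7
gripper_force: 61.9
```

{"name": "jog_arm", "arguments": {"commands": [[0,0,0.15,0,0,0],[0,0,0,0,0,0]]}}

```text
clock: 13.45
tool_pos: [581.7, -128.5, 82.6]
orientation: [-0.0, 0.071, 0.998, -0.0]
contact_force: [0.2, 0.2, -0.4]
width: 45.5
gripper_force: 61.9
```

{"name": "jog_arm", "arguments": {"commands": [[0,0,0.1,0,0,0],[0,0,0,0,0,0],[0,0,0,0,0,0],[0,0,0,0,0,0],[0,0,0,0,0,0]], "gripper": -1}}

```text
clock: 13.95
tool_pos: [581.8, -128.5, 81.8]
orientation: [0.0, 0.071, 0.998, -0.0]
contact_force: [-0.1, 0.4, 0.6]
width: 85.6
gripper_force: 0.0
```

{"name": "jog_arm", "arguments": {"commands": [[0,0,-1.5,0,0,0],[0,0,-3,0,0,0],[0,-1,-3,0,0,0],[-0.5,-4,0,0,0,0],[-0.5,-4,0,0,0,0],[-0.5,-4,0,0,0,0],[-0.5,-4,0.5,0,0,0],[-0.5,-1.2,2,0,0,0]]}}

```text
clock: 14.75
tool_pos: [581.0, -316.4, 134.6]
orientation: [0.002, 0.072, 0.997, -0.002]
contact_force: [-0.4, 0.7, -0.7]
width: 85.5
gripper_force: 0.0
```

```bash
python3 tubs.py 25
```

```text
XY [  26.1 -235.9] z 134.6 toolx yaw err -0.0028 clk 14.75 F [-0.4  0.7 -0.7] w 85.4576585875659 0.0
--
0.97 [234, 154, 294, 223] rgb [229. 230. 229.] loc [27.6, -232.4]
0.82 [10, 59, 104, 117] rgb [228. 198.  16.] loc [-65.1, -416.3]
0.79 [65, 152, 134, 212] rgb [ 25. 162. 163.] loc [19.3, -391.6]
0.59 [468, 137, 512, 205] rgb [71. 71. 69.] loc [6.7, -16.3]
--
0.9 [363, 238, 381, 265] rgb [ 44. 150. 151.] loc [19.4, -387.4]
0.84 [352, 266, 374, 288] rgb [203.  179.5  62. ] loc [-64.6, -412.0]
0.78 [298, 281, 320, 305] rgb [208. 182.  58.] loc [-202.2, -340.6]
0.77 [265, 171, 276, 194] rgb [25. 25. 25.] loc [44.2, -5.1]
0.54 [313, 209, 333, 232] rgb [196. 195. 192.] loc [24.4, -230.1]
```

{"name": "jog_arm", "arguments": {"commands": [[0,0.3,2,0,0,0],[0,0,3,0,0,0],[0,0,3,0,0,0],[0,0,2,0,0,0],[0,0,1.0,0,0,0],[0,0,0,0,0,0]]}}

```text
clock: 15.55
tool_pos: [581.4, -308.3, 21.9]
orientation: [-0.0, 0.07, 0.998, 0.0]
contact_force: [0.1, 0.4, -0.0]
width: 85.6
gripper_force: 0.0
```

{"name": "jog_arm", "arguments": {"commands": [[0,0,0,0,0,0],[0,0,0,0,0,0],[0,0,0,0,0,0],[0,0,0,0,0,0],[0,0,0,0,0,0]], "gripper": 1}}

```text
clock: 16.05
tool_pos: [582.0, -309.6, 24.0]
orientation: [0.001, 0.071, 0.998, -0.001]
contact_force: [-2.7, 2.5, 12.7]
width: 51.4
gripper_force: 61.6
```

{"name": "jog_arm", "arguments": {"commands": [[0,0,-2,0,0,0],[0,0,-3.5,0,0,0],[0,0,-4,0,0,0],[0,0.5,-4,0,0,0],[0.4,2.5,-2,0,0,0],[0.4,4,0,0,0,0],[0.4,4,0,0,0,0],[0.4,4,0,0,0,0]]}}

```text
clock: 16.85
tool_pos: [586.4, -157.1, 177.8]
orientation: [0.001, 0.071, 0.997, -0.0]
contact_force: [0.3, 0.4, -1.5]
width: 51.5
gripper_force: 63.3
```

{"name": "jog_arm", "arguments": {"commands": [[0.4,4,0,0,0,0],[0.4,4,0,0,0,0],[0.2,4,0,0,0,0],[0,1.3,0,0,0,0],[0,0,0,0,0,0],[0,0,0,0,0,0]]}}

```text
clock: 17.45
tool_pos: [595.5, -25.9, 177.1]
orientation: [0.0, 0.07, 0.998, -0.0]
contact_force: [0.1, -1.1, -0.9]
width: 51.5
gripper_force: 63.3
```

```bash
python3 tubs.py 87 w5
```

```text
XY [-0.4 53.7] z 177.1 toolx yaw err 0.0 clk 17.45 F [ 0.1 -1.1 -0.9] w 51.45985930977863 63.26601097360253
--
0.84 [108, 164, 175, 225] rgb [34. 34. 36.] loc [-2.4, -52.3]
0.71 [208, 185, 313, 300] rgb [240. 241. 240.] loc [49.7, 54.2]
--
0.88 [295, 281, 319, 308] rgb [204. 178.  57.] loc [-234.8, -358.8]
0.84 [361, 238, 380, 266] rgb [ 43.  145.  144.5] loc [-30.3, -401.3]
0.81 [351, 265, 370, 288] rgb [192. 167.  59.] loc [-108.9, -425.5]
0.72 [264, 174, 277, 192] rgb [20. 20. 21.] loc [-6.3, -47.2]
0.67 [261, 212, 267, 220] rgb [102.  108.  105.5] loc [-123.3, -119.2]
0.64 [237, 131, 250, 155] rgb [119. 120. 118.] loc [77.8, 143.1]
```

View pics/w5.png

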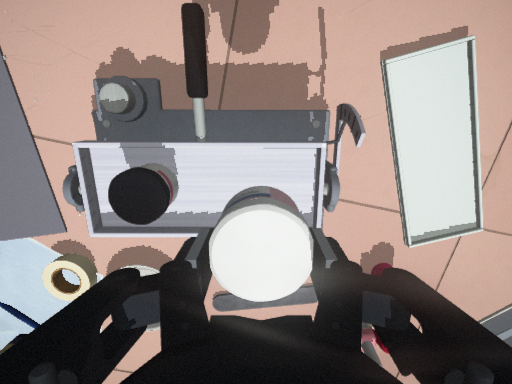

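The black tub stands upright in the tray at (140,195). The white tub is held at (261,250).

{"name": "jog_arm", "arguments": {"commands": [[0,-0.3,2,0,0,0],[0,0,3,0,0,0],[0,0,2,0,0,0],[0,0,1,0,0,0],[0,0,0.8,0,0,0],[0,0,0.2,0,0,0],[0,0,0,0,0,0]]}}

```text
clock: 18.35
tool_pos: [595.3, -28.5, 87.3]
orientation: [0.0, 0.071, 0.998, -0.0]
contact_force: [-0.1, 0.5, -0.5]
width: 51.3
gripper_force: 63.3
```

{"name": "jog_arm", "arguments": {"commands": [[0,0,0.2,0,0,0],[0,0,0,0,0,0]]}}

```text
clock: 18.55
tool_pos: [595.2, -28.3, 85.2]
orientation: [0.0, 0.071, 0.998, -0.0]
contact_force: [0.3, 0.9, -0.3]
width: 51.7
gripper_force: 63.3
```

{"name": "jog_arm", "arguments": {"commands": [[0,0,0.15,0,0,0],[0,0,0,0,0,0]]}}

```text
clock: 18.75
tool_pos: [595.0, -28.3, 83.3]
orientation: [0.0, 0.071, 0.998, -0.0]
contact_force: [0.2, -0.2, -1.8]
width: 51.7
gripper_force: 63.3
```

{"name": "jog_arm", "arguments": {"commands": [[0,0,0.1,0,0,0],[0,0,0,0,0,0]]}}

```text
clock: 18.95
tool_pos: [595.0, -28.3, 83.0]
orientation: [0.0, 0.07, 0.998, -0.0]
contact_force: [-4.4, 1.3, 7.9]
width: 51.6
gripper_force: 64.0
```

{"name": "jog_arm", "arguments": {"commands": [[0,0,0,0,0,0],[0,0,0,0,0,0],[0,0,0,0,0,0],[0,0,0,0,0,0]], "gripper": -1}}

```text
clock: 19.35
tool_pos: [595.0, -28.3, 82.2]
orientation: [-0.0, 0.071, 0.998, -0.0]
contact_force: [-0.6, 0.5, -0.4]
width: 85.3
gripper_force: 0.0
```

{"name": "jog_arm", "arguments": {"commands": [[0,0,-2,0,0,0],[0,0,-3,0,0,0],[0,0,-4,0,0,0],[3,-1.3,-2,0,0,0],[3,-1.3,0,0,0,0],[3,-1.3,0,0,0,0],[2.8,-1.3,0,0,0,0],[0,0,0,0,0,0]]}}

```text
clock: 20.15
tool_pos: [468.5, -63.8, 192.7]
orientation: [0.0, 0.071, 0.997, -0.0]
contact_force: [0.7, -0.5, -0.1]
width: 85.3
gripper_force: 0.0
```

```bash
python3 tubs.py 84;python3 - <<'E'
from h import *
p=manip.grab_frame("side"); save(p,'sd3',(180,140,330,260),4)
E
```

```text
XY [-120.7   -1.5] z 192.7 toolx yaw err -0.0012 clk 20.15 F [ 0.7 -0.5 -0.1] w 85.2990797866937 0.0
--
0.92 [189, 267, 237, 327] rgb [36. 37. 39.] loc [-2.6, -50.9]
0.83 [285, 262, 337, 326] rgb [225.  227.  224.5] loc [-2.2, 53.6]
--
0.95 [298, 281, 318, 308] rgb [203.  176.5  57. ] loc [-232.8, -356.9]
0.75 [261, 172, 277, 194] rgb [25. 25. 24.] loc [-3.5, -45.4]
0.67 [352, 266, 371, 290] rgb [200. 176.  60.] loc [-105.1, -423.9]
0.6 [362, 241, 380, 263] rgb [ 43. 145. 143.] loc [-28.2, -400.1]
0.48 [240, 161, 253, 181] rgb [81. 79. 78.] loc [-7.5, 39.0]
```

View pics/sd3.png

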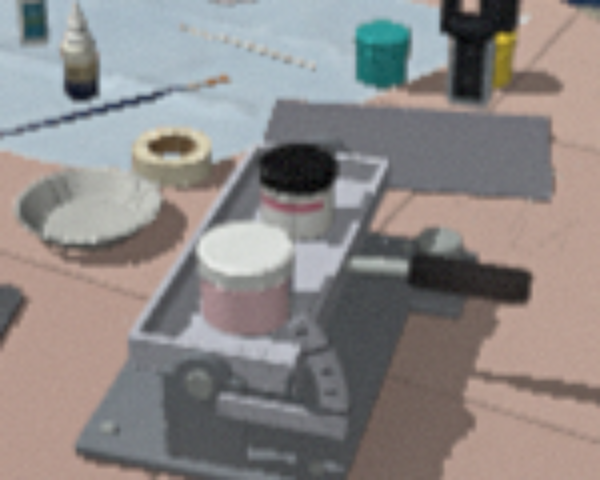

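Both tubs stand upright in the level tray (white at (245,275), black at (297,185)). Next I'll grip the handle.

{"name": "jog_arm", "arguments": {"commands": [[-0.2,0.1,2,0,0,0],[0,0,3.5,0,0,0],[0,0,3.5,0,0,0],[0,0,2.5,0,0,0],[0,0,1.5,0,0,0],[0,0,0.6,0,0,0],[0,0,0,0,0,0]], "gripper": 0}}

```text
clock: 21.1
tool_pos: [473.0, -62.3, 55.7]
orientation: [-0.001, 0.07, 0.998, 0.0]
contact_force: [-0.2, 0.5, 0.9]
width: 42.7
gripper_force: 0.0
```

{"name": "jog_arm", "arguments": {"commands": [[0,0,0,0,0,0],[0,0,0,0,0,0],[0,0,0,0,0,0],[0,0,0,0,0,0]], "gripper": 1}}

```text
clock: 21.5
tool_pos: [473.4, -63.7, 57.4]
orientation: [0.001, 0.071, 0.998, -0.001]
contact_force: [-2.5, -11.9, 3.7]
width: 15.1
gripper_force: 58.8
```

```bash
python3 -c "
from h import *
where(manip.read_state())"
```

```text
XY [-115.9   -0.8] z 57.4 toolx yaw err -0.0003 clk 21.5 F [ -2.5 -11.9   3.7] w 15.068835891750533 58.819981813430786
```

{"name": "jog_arm", "arguments": {"commands": [[0,-0.1,0,0,0,0],[0.03,0,-0.755,0,0.065,0],[0.03,0,-0.755,0,0.065,0],[0.03,0,-0.755,0,0.065,0],[0.03,0,-0.755,0,0.065,0],[0,0,0,0,0,0]]}}

```text
clock: 22.1
tool_pos: [475.0, -64.0, 87.0]
orientation: [-0.131, 0.07, 0.989, 0.009]
contact_force: [-5.9, -2.9, 7.0]
width: 14.7
gripper_force: 60.7
```

```bash
cat > tilt.py <<'E'
from h import *
s=manip.read_state(); where(s); m=rot(s['orientation']); X=loc(s['tool_pos'])[0]; z=s['tool_pos'][2]-66
print('tool tilt',np.arctan2(m[2,0],-m[2,2]),'pos angle',np.arctan2(z,-X)-np.arctan2(-8.6,116),'radius',np.hypot(X,z),'(116.3)')
E
python3 tilt.py
```

```text
XY [-114.3   -0.9] z 87.0 toolx yaw err -0.0003 clk 22.1 F [-5.9 -2.9  7. ] w 14.66385761404072 60.67232608795166
tool tilt 0.26239946014706667 pos angle 0.2560697994537373 radius 116.2209591370938 (116.3)
```

{"name": "jog_arm", "arguments": {"commands": [[0.03,0,-0.755,0,0.065,0],[0.03,0,-0.755,0,0.065,0],[0.03,0,-0.755,0,0.065,0],[0.03,0,-0.755,0,0.065,0],[0,0,0,0,0,0],[0,0,0,0,0,0]]}}

```text
clock: 22.7
tool_pos: [484.0, -65.3, 115.2]
orientation: [-0.256, 0.068, 0.964, 0.018]
contact_force: [-1.1, -3.7, 3.4]
width: 14.9
gripper_force: 60.3
```

```bash
python3 tilt.py
python3 - <<'E'
from h import *
p=manip.grab_frame("side"); save(p,'sd4',(200,160,320,260),5)
E
```

```text
XY [-105.2   -0.9] z 115.2 toolx yaw err -0.0004 clk 22.7 F [-1.1 -3.7  3.4] w 14.904606005045848 60.297067165374756
tool tilt 0.5183002460183211 pos angle 0.5113066794013817 radius 116.1280373410611 (116.3)
```

View pics/sd4.png

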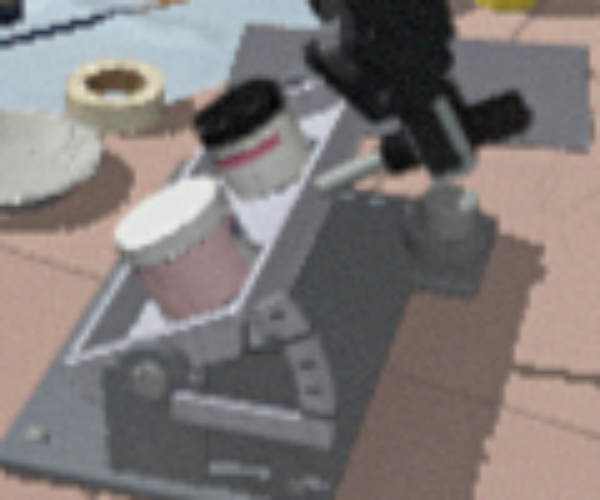

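The tray is at about 30°. Both tubs stand in it against the far wall, at (180,250) and (250,140). I'll hold for about 3 s.

{"name": "jog_arm", "arguments": {"commands": [[0,0,0,0,0,0],[0,0,0,0,0,0],[0,0,0,0,0,0],[0,0,0,0,0,0],[0,0,0,0,0,0],[0,0,0,0,0,0],[0,0,0,0,0,0],[0,0,0,0,0,0]]}}

```text
clock: 23.55
tool_pos: [484.0, -65.3, 115.2]
orientation: [-0.256, 0.068, 0.964, 0.018]
contact_force: [0.3, -4.2, 2.0]
width: 14.8
gripper_force: 60.3
```

{"name": "jog_arm", "arguments": {"commands": [[0,0,0,0,0,0],[0,0,0,0,0,0],[0,0,0,0,0,0],[0,0,0,0,0,0],[0,0,0,0,0,0],[0,0,0,0,0,0],[0,0,0,0,0,0],[0,0,0,0,0,0]]}}

```text
clock: 24.35
tool_pos: [484.0, -65.3, 115.2]
orientation: [-0.256, 0.068, 0.964, 0.018]
contact_force: [0.2, -5.0, 2.5]
width: 14.8
gripper_force: 60.3
```

{"name": "jog_arm", "arguments": {"commands": [[0,0,0,0,0,0],[0,0,0,0,0,0],[0,0,0,0,0,0],[0,0,0,0,0,0],[0,0,0,0,0,0],[0,0,0,0,0,0],[0,0,0,0,0,0],[0,0,0,0,0,0]]}}

```text
clock: 25.15
tool_pos: [484.0, -65.3, 115.2]
orientation: [-0.256, 0.068, 0.964, 0.018]
contact_force: [0.5, -4.8, 2.8]
width: 15.0
gripper_force: 60.3
```

{"name": "jog_arm", "arguments": {"commands": [[0,0,0,0,0,0],[0,0,0,0,0,0],[0,0,0,0,0,0],[0,0,0,0,0,0],[0,0,0,0,0,0],[0,0,0,0,0,0],[0,0,0,0,0,0],[0,0,0,0,0,0]]}}

```text
clock: 25.95
tool_pos: [484.0, -65.3, 115.2]
orientation: [-0.256, 0.068, 0.964, 0.018]
contact_force: [0.2, -5.6, 2.3]
width: 14.7
gripper_force: 60.3
```

```bash
python3 tilt.py
```

```text
XY [-105.2   -0.9] z 115.2 toolx yaw err -0.0006 clk 25.95 F [ 0.2 -5.6  2.3] w 14.725712840957977 60.32906949520111
tool tilt 0.5182341043874984 pos angle 0.5114179849538033 radius 116.13408102543718 (116.3)
```

{"name": "jog_arm", "arguments": {"commands": [[-0.08,0,0.752,0,-0.065,0],[-0.08,0,0.752,0,-0.065,0],[-0.08,0,0.752,0,-0.065,0],[-0.08,0,0.752,0,-0.065,0],[0,0,0,0,0,0]]}}

```text
clock: 26.45
tool_pos: [474.8, -64.0, 86.4]
orientation: [-0.126, 0.07, 0.99, 0.009]
contact_force: [7.5, -5.9, -6.2]
width: 14.9
gripper_force: 59.3
```

{"name": "jog_arm", "arguments": {"commands": [[-0.08,0,0.752,0,-0.065,0],[-0.08,0,0.752,0,-0.065,0],[-0.08,0,0.752,0,-0.065,0],[-0.08,0,0.752,0,-0.065,0],[0,0,0,0,0,0]]}}

```text
clock: 26.95
tool_pos: [473.5, -63.8, 57.5]
orientation: [0.004, 0.071, 0.997, -0.001]
contact_force: [4.3, -5.5, 1.6]
width: 15.0
gripper_force: 60.0
```

```bash
python3 tilt.py
```

```text
XY [-115.8   -0.8] z 57.5 toolx yaw err -0.0003 clk 26.95 F [ 4.3 -5.5  1.6] w 14.976816187779177 59.99026358127594
tool tilt -0.007386100642650945 pos angle 0.001010724073560329 radius 116.10916625761416 (116.3)
```

{"name": "jog_arm", "arguments": {"commands": [[0,0,0.2,0,0.006,0],[0,0,0.1,0,0,0],[0,0,0,0,0,0],[0,0,0,0,0,0]]}}

```text
clock: 27.35
tool_pos: [473.5, -63.8, 57.0]
orientation: [-0.001, 0.07, 0.998, -0.0]
contact_force: [-28.1, 0.7, 67.0]
width: 14.6
gripper_force: 69.3
```

{"name": "jog_arm", "arguments": {"commands": [[0,0,0,0,0,0],[0,0,0,0,0,0],[0,0,0,0,0,0],[0,0,0,0,0,0]], "gripper": 0}}

```text
clock: 27.75
tool_pos: [472.8, -63.4, 53.0]
orientation: [-0.003, 0.071, 0.998, 0.0]
contact_force: [-0.3, 0.0, 0.0]
width: 42.5
gripper_force: 0.0
```

{"name": "jog_arm", "arguments": {"commands": [[0,0,-2,0,0,0],[0,0,-3,0,0,0],[0,0,-3,0,0,0],[0.5,-1,-2,0,0,0],[0,-3,-1.5,0,0,0],[0,-2,0,0,0,0],[0,0,0,0,0,0]], "gripper": 1}}

```text
clock: 28.45
tool_pos: [460.0, -124.0, 168.4]
orientation: [-0.003, 0.071, 0.997, -0.0]
contact_force: [-0.6, -0.2, -0.2]
width: 0.1
gripper_force: 0.0
```

```bash
python3 tilt.py;  python3 tubs.py 84
python3 - <<'E'
from h import *
s=manip.read_state(); p=manip.grab_frame("wrist"); P2=manip.grab_frame("scene")
for q in (p,P2):
  for r in manip.regions_of(q,"tapper")[:3]:
    v,u=np.nonzero(r['mask']); print(r['rect'],round(r['score'],2),loc(ray(q,u.mean(),v.mean(),30,s)))
E
```

```text
XY [-120.7  -62.4] z 168.4 toolx yaw err -0.002 clk 28.45 F [-0.6 -0.2 -0.2] w 0.0836931904393279 0.0
tool tilt 0.005429860215765008 pos angle 0.777620886069415 radius 158.2937975964045 (116.3)
XY [-120.7  -62.4] z 168.4 toolx yaw err -0.002 clk 28.45 F [-0.6 -0.2 -0.2] w 0.0836931904393279 0.0
--
0.69 [0, 83, 27, 129] rgb [110.  91.  13.] loc [-196.9, -263.7]
0.67 [1, 266, 27, 317] rgb [ 7. 64. 65.] loc [-30.2, -304.3]
0.66 [257, 300, 267, 318] rgb [17.5 18.  19. ] loc [-4.3, -62.5]
0.57 [345, 278, 390, 326] rgb [93. 87. 89.] loc [-15.1, 41.3]
0.16 [210, 157, 452, 317] rgb [87. 86. 91.] loc [-68.1, 35.5]
--
0.9 [297, 280, 315, 309] rgb [208.  181.5  57. ] loc [-233.7, -357.5]
0.85 [351, 265, 371, 289] rgb [208. 183.  60.] loc [-103.7, -423.5]
0.73 [362, 240, 382, 265] rgb [ 43. 141. 142.] loc [-28.5, -400.9]
0.53 [261, 172, 278, 194] rgb [26.5 27.  27. ] loc [-3.0, -45.1]
[217.3, 199.2, 246.8, 229.9] 0.63 [-85.2 -90.4]
[258.5, 214.5, 266.8, 220.7] 0.66 [-86.3 -87.3]
```

{"name": "jog_arm", "arguments": {"commands": [[-1.7,-1.4,2,0,0,0],[-1.7,-1.4,3,0,0,0],[0,0,3,0,0,0],[0,0,3,0,0,0],[0,0,1,0,0,0],[0,0,0,0,0,0]]}}

```text
clock: 29.45
tool_pos: [488.7, -154.2, 47.2]
orientation: [-0.004, 0.07, 0.998, 0.001]
contact_force: [0.3, -0.1, 0.5]
width: -0.2
gripper_force: 0.0
```

{"name": "jog_arm", "arguments": {"commands": [[0,0,0.6,0,0,0],[0,0,0.5,0,0,0],[0,0,0,0,0,0],[0,0,0,0,0,0]]}}

```text
clock: 29.85
tool_pos: [489.7, -154.9, 37.8]
orientation: [-0.002, 0.071, 0.998, -0.0]
contact_force: [2.6, 0.4, 2.9]
width: 0.0
gripper_force: 1.6
```

{"name": "jog_arm", "arguments": {"commands": [[0,0,0.4,0,0,0],[0,0,0.4,0,0,0],[0,0,0,0,0,0]]}}

```text
clock: 30.15
tool_pos: [489.6, -154.8, 29.1]
orientation: [-0.002, 0.071, 0.998, -0.0]
contact_force: [3.6, 0.8, 7.7]
width: -0.2
gripper_force: 3.6
```

{"name": "jog_arm", "arguments": {"commands": [[0,0,0.3,0,0,0],[0,0,0,0,0,0]]}}

```text
clock: 30.35
tool_pos: [489.8, -155.0, 27.7]
orientation: [-0.002, 0.07, 0.998, -0.0]
contact_force: [-3.9, 3.4, 29.4]
width: 0.3
gripper_force: 14.6
```

{"name": "jog_arm", "arguments": {"commands": [[0,0,0.2,0,0,0],[0,0,0,0,0,0]]}}

```text
clock: 30.55
tool_pos: [490.0, -155.0, 27.4]
orientation: [-0.002, 0.07, 0.998, -0.0]
contact_force: [-16.1, 9.0, 58.3]
width: 0.0
gripper_force: 29.3
```

{"name": "jog_arm", "arguments": {"commands": [[0,0,-2,0,0,0],[0,0,-3,0,0,0],[0,0,-4,0,0,0],[0,0,-4,0,0,0],[0,3,-4,0,0,0],[0,4,0,0,0,0],[0,4,0,0,0,0],[0,3,0,0,0,0]], "gripper": 1}}

```text
clock: 31.35
tool_pos: [509.5, -14.3, 193.9]
orientation: [-0.003, 0.07, 0.998, 0.0]
contact_force: [0.2, -0.5, -0.4]
width: -0.2
gripper_force: 0.0
```

{"name": "jog_arm", "arguments": {"commands": [[0,0,0,0,0,0],[0,0,0,0,0,0],[0,0,0,0,0,0]], "gripper": -1}}

```text
clock: 31.65
tool_pos: [509.6, -16.8, 193.7]
orientation: [-0.003, 0.071, 0.997, 0.0]
contact_force: [-0.7, 0.6, 0.3]
width: 43.2
gripper_force: 0.0
```

```bash
python3 tubs.py 84 w6
python3 - <<'E'
from h import *
s=manip.read_state(); p=manip.grab_frame("wrist"); 
for r in manip.regions_of(p,"caddy")[:1]:
    b=cv2.boxPoints(cv2.minAreaRect(np.argwhere(r['mask'])[:,::-1].astype(np.int32)))
    print(np.round(b),[loc(ray(p,*x,12,s)).tolist() for x in b])
E
```

```text
XY [-86.7  50.7] z 193.7 toolx yaw err -0.0006 clk 31.65 F [-0.7  0.6  0.3] w 43.18501210903773 0.0
--
0.79 [137, 243, 188, 276] rgb [30. 31. 33.] loc [-15.8, -49.7]
0.71 [234, 236, 287, 302] rgb [234. 236. 234.] loc [2.5, 51.6]
--
0.96 [352, 265, 372, 291] rgb [187. 174.  60.] loc [-103.4, -424.6]
0.85 [360, 242, 382, 266] rgb [ 41. 134. 135.] loc [-29.3, -401.1]
0.79 [237, 156, 255, 177] rgb [139. 140. 143.] loc [-1.3, 55.6]
0.65 [262, 173, 276, 192] rgb [26. 25. 27.] loc [-2.7, -44.3]
[[367. 131.]
 [449. 122.]
 [465. 284.]
 [384. 292.]] [[-139.8, 176.6], [-149.3, 270.8], [67.5, 333.8], [80.7, 222.9]]
```

View pics/w6.png

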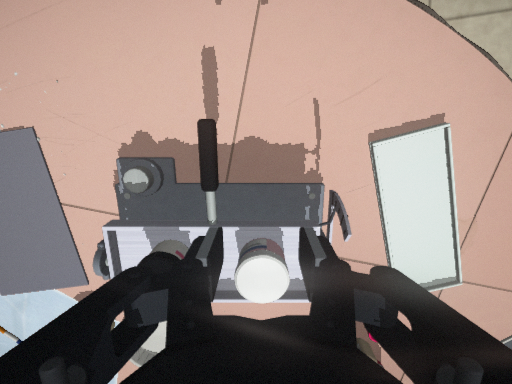

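The wrist view shows both tubs upright in the level tray: white with its lid at (262,278), black near (168,255). The plunger is up, and the caddy corners are at (371,143), (450,125) and (461,284).

Run:
```python
from h import *
s=manip.read_state(); where(s); p=manip.grab_frame("wrist"); 
print('white lid',loc(ray(p,262,278,106,s)))
w=[ray(p,*x,12,s)[:2] for x in [(371,143),(450,125),(461,284)]]
a,b,d=w; print('caddy',np.round(w).tolist(),'len',np.linalg.norm(a-b),np.linalg.norm(d-b),'ctr',(a+d)/2,loc((a+d)/2),'yaw rel stand',np.arctan2(*(d-b)[::-1])-yaw, 'by short',np.arctan2(*(b-a)[::-1])-np.pi/2-yaw)
q=manip.grab_frame("scene"); r=manip.regions_of(q,"caddy")[0]
b=cv2.approxPolyDP(cv2.convexHull(np.argwhere(r['mask'])[:,::-1].astype(np.int32)),4,True)[:,0]
W=np.array([ray(q,*x,12)[:2] for x in b]); print(b.tolist(),W.round().tolist(),loc(W.mean(0)))
```

```text
XY [-86.6  50.8] z 194.0 toolx yaw err -0.001 clk 31.95 F [ 0.6 -0.6  1.9] w 84.36907891682897 0.0
white lid [-3.6 52.5]
caddy [[490.0, 120.0], [482.0, 212.0], [701.0, 236.0]] len 92.71470436559615 220.38139515243867 ctr [595.52412733 177.89012675] [-29.  255.6] yaw rel stand 0.2517979468803616 by short 0.22576330795240193
[[223, 148], [191, 187], [167, 179], [201, 142]] [[702.0, 149.0], [488.0, 116.0], [474.0, 206.0], [686.0, 237.0]] [-36.8 253.7]
```

{"name": "jog_arm", "arguments": {"commands": [[-3,0.1,0,0,0,0],[-3,0,0,0,0,0],[-2.4,0,1.5,0,0,0],[0,0,3,0,0,0],[0,0,3,0,0,0],[0,0,2.5,0,0,0],[0,0,1.1,0,0,0],[0,0,0,0,0,0]], "gripper": -1}}

```text
clock: 32.9
tool_pos: [591.8, -26.9, 81.4]
orientation: [-0.004, 0.071, 0.997, 0.0]
contact_force: [-0.9, -0.1, 0.5]
width: 85.3
gripper_force: 0.0
```

{"name": "jog_arm", "arguments": {"commands": [[0,0,0,0,0,0],[0,0,0,0,0,0],[0,0,0,0,0,0],[0,0,0,0,0,0],[0,0,0,0,0,0]], "gripper": 1}}

```text
clock: 33.4
tool_pos: [593.1, -27.1, 84.5]
orientation: [-0.002, 0.071, 0.998, -0.0]
contact_force: [-3.5, 0.9, 10.6]
width: 52.0
gripper_force: 61.5
```

```bash
python3 tilt.py
```

```text
XY [-2.6 52.3] z 84.5 toolx yaw err -0.0002 clk 33.4 F [-3.5  0.9 10.6] w 52.02431956253043 61.468650702154264
tool tilt 0.003334663066739916 pos angle 1.5053717400699589 radius 18.708289155592013 (116.3)
```

{"name": "jog_arm", "arguments": {"commands": [[0,0,-2,0,0,0],[0,0,-3,0,0,0],[0,0,-3,0,0,0],[-0.2,2.5,-1,0,0,0],[-0.4,4,0,0,0,0],[-0.4,4,0,0,0,0],[-0.4,4,0,0,0,0],[-0.4,4,0,0,0,0]]}}

```text
clock: 34.2
tool_pos: [637.1, 155.2, 173.4]
orientation: [-0.002, 0.071, 0.998, 0.0]
contact_force: [0.9, -1.1, -0.8]
width: 51.2
gripper_force: 63.3
```

{"name": "jog_arm", "arguments": {"commands": [[-0.1,3,0,0,0,0],[0,0,2,0,0,0],[0,0,3,0,0,0],[0,0,2,0,0,0],[0,0,0,0,0,0],[0,0,0,0,0,0]]}}

```text
clock: 34.8
tool_pos: [641.9, 183.2, 103.6]
orientation: [-0.003, 0.071, 0.998, 0.0]
contact_force: [0.2, 0.0, -0.9]
width: 51.0
gripper_force: 63.2
```

```bash
cat > cad.py <<'E'
from h import *
s=manip.read_state(); where(s); p=manip.grab_frame("wrist"); q=manip.grab_frame("side")
for P in (p,q):
  for r in manip.regions_of(P,"caddy")[:1]:
    b=cv2.approxPolyDP(cv2.convexHull(np.argwhere(r['mask'])[:,::-1].astype(np.int32)),4,True)[:,0]
    print('caddy',round(r['score'],2),[(x.tolist(),loc(ray(P,*x,12,s)).tolist()) for x in b])
  for r in manip.regions_of(P,"tub_a")[:5]:
    v,u=np.nonzero(r['mask']); print('tub',round(r['score'],2),np.round(r['rect']).astype(int).tolist(),np.median(P['frame'][r['mask']],axis=0),[loc(ray(P,u.mean(),v.mean(),z,s)).tolist() for z in (26,84)])
E
python3 cad.py
```

```text
XY [ 16.2 267.4] z 103.6 toolx yaw err -0.0003 clk 34.8 F [ 0.2  0.  -0.9] w 51.041089729548574 63.24016419821419
caddy 0.88 [([319, 228], [48.2, 322.6]), ([218, 222], [42.2, 228.0]), ([153, 17], [-126.1, 185.3]), ([208, 0], [-137.4, 228.0]), ([270, 0], [-137.4, 274.9])]
tub 0.85 [210, 189, 312, 303] [213. 216. 213.] [[62.2, 267.8], [32.3, 267.8]]
caddy 0.76 [([282, 289], [-128.2, 190.0]), ([283, 329], [-148.9, 279.4]), ([157, 327], [59.4, 334.4]), ([169, 286], [83.9, 242.6])]
tub 0.92 [181, 248, 210, 287] [155. 141. 141.] [[47.1, 193.8], [17.5, 250.6]]
tub 0.73 [245, 174, 265, 199] [95. 84. 89.] [[22.3, -145.8], [-4.4, -49.8]]
tub 0.62 [334, 158, 351, 179] [175.5 153.   55. ] [[-201.9, -336.1], [-202.8, -218.3]]
tub 0.62 [212, 176, 315, 238] [138. 139. 144.] [[-1.2, -36.2], [-25.2, 47.1]]
tub 0.56 [294, 145, 308, 164] [166. 144.  51.] [[-66.8, -406.5], [-83.3, -280.6]]
```

{"name": "jog_arm", "arguments": {"commands": [[0,0.2,2,0,0,0],[0,0,2.5,0,0,0],[0,0,2,0,0,0],[0,0,0.8,0,0,0],[0,0,0,0,0,0],[0,0,0,0,0,0]]}}

```text
clock: 35.7
tool_pos: [642.0, 185.4, 30.5]
orientation: [-0.002, 0.071, 0.998, 0.0]
contact_force: [0.5, 0.3, -0.1]
width: 51.1
gripper_force: 63.2
```

{"name": "jog_arm", "arguments": {"commands": [[0,0,0.3,0,0,0],[0,0,0,0,0,0]]}}

```text
clock: 35.9
tool_pos: [641.6, 185.3, 26.9]
orientation: [-0.003, 0.071, 0.998, 0.0]
contact_force: [-0.5, 0.7, -0.9]
width: 51.7
gripper_force: 63.3
```

{"name": "jog_arm", "arguments": {"commands": [[0,0,0.15,0,0,0],[0,0,0,0,0,0]]}}

```text
clock: 36.1
tool_pos: [641.7, 185.4, 26.6]
orientation: [-0.002, 0.071, 0.998, 0.0]
contact_force: [-7.7, -1.4, 15.2]
width: 51.6
gripper_force: 64.7
```

{"name": "jog_arm", "arguments": {"commands": [[0,0,0,0,0,0],[0,0,0,0,0,0],[0,0,0,0,0,0],[0,0,0,0,0,0],[0,0,-2,0,0,0],[0,0,-4,0,0,0],[0,0,-4,0,0,0],[0,0,-4,0,0,0]], "gripper": -1}}

```text
clock: 36.9
tool_pos: [642.0, 185.1, 166.4]
orientation: [-0.003, 0.071, 0.998, 0.0]
contact_force: [0.7, -0.2, 0.2]
width: 85.3
gripper_force: 0.0
```

{"name": "jog_arm", "arguments": {"commands": [[0.2,-4,0,0,0,0],[0.2,-4,0,0,0,0],[0.3,-4,0,0,0,0],[0.3,-4,0,0,0,0],[0.3,-4,0,0,0,0],[0.3,-4,0,0,0,0],[0.3,-4,0,0,0,0],[0,-3.7,0,0,0,0]]}}

```text
clock: 37.7
tool_pos: [578.1, -127.7, 165.2]
orientation: [-0.003, 0.071, 0.997, 0.0]
contact_force: [0.2, 0.7, -0.1]
width: 85.8
gripper_force: 0.0
```

{"name": "jog_arm", "arguments": {"commands": [[0,0,0,0,0,0],[0,0,0,0,0,0]]}}

```text
clock: 37.9
tool_pos: [578.7, -126.6, 165.0]
orientation: [-0.003, 0.071, 0.997, 0.0]
contact_force: [0.6, 1.2, -0.3]
width: 85.4
gripper_force: 0.0
```

```bash
python3 tubs.py 84; python3 cad.py
```

```text
XY [ -2.9 -48.3] z 165.0 toolx yaw err -0.0017 clk 37.9 F [ 0.6  1.2 -0.3] w 85.37307174841155 0.0
--
0.57 [230, 168, 291, 236] rgb [42. 42. 44.] loc [0.8, -49.4]
--
0.93 [365, 240, 382, 267] rgb [ 44.  144.  143.5] loc [-29.0, -400.9]
0.89 [353, 264, 374, 287] rgb [208.5 183.   61. ] loc [-106.2, -423.8]
0.69 [294, 283, 318, 306] rgb [208.  182.5  59. ] loc [-233.7, -357.2]
0.68 [262, 172, 276, 194] rgb [31.  29.  30.5] loc [-1.0, -42.2]
0.66 [196, 139, 211, 162] rgb [119. 117. 114.] loc [-30.6, 216.4]
0.32 [211, 157, 307, 236] rgb [74. 75. 79.] loc [-60.7, -39.6]
XY [ -2.8 -46.7] z 165.0 toolx yaw err 0.0011 clk 38.1 F [-0.4 -0.1  0.1] w 85.35810231836095 0.0
caddy 0.98 [([496, 254], [89.1, 240.8]), ([490, 250], [83.7, 232.2]), ([482, 64], [-123.2, 177.0]), ([511, 56], [-130.6, 204.5]), ([511, 252], [86.4, 258.4])]
tub 0.85 [226, 168, 288, 235] [42. 42. 44.] [[19.2, -50.4], [0.7, -49.6]]
caddy 0.61 [([282, 289], [-128.2, 190.0]), ([283, 330], [-149.3, 281.4]), ([155, 326], [63.7, 333.5]), ([168, 285], [87.0, 240.7])]
tub 0.8 [268, 146, 285, 165] [ 38. 112. 111.] [[15.5, -377.3], [-10.5, -254.8]]
tub 0.58 [180, 280, 212, 320] [190.5 191.  186.5] [[15.6, 269.2], [-10.4, 317.4]]
tub 0.51 [334, 158, 352, 176] [165. 144.  51.] [[-203.1, -333.7], [-203.9, -216.2]]
tub 0.46 [292, 144, 308, 164] [159.5 139.5  51. ] [[-66.3, -405.2], [-82.8, -279.4]]
```

{"name": "jog_arm", "arguments": {"commands": [[-0.2,-0.3,1,0,0,0],[0,0,3,0,0,0],[0,0,2.5,0,0,0],[0,0,1.5,0,0,0],[0,0,0.3,0,0,0],[0,0,0,0,0,0]]}}

```text
clock: 39.0
tool_pos: [580.0, -129.3, 82.1]
orientation: [-0.003, 0.071, 0.998, 0.0]
contact_force: [0.0, 0.5, -0.1]
width: 85.4
gripper_force: 0.0
```

{"name": "jog_arm", "arguments": {"commands": [[0,0,0,0,0,0],[0,0,0,0,0,0],[0,0,0,0,0,0],[0,0,0,0,0,0],[0,0,0,0,0,0]], "gripper": 1}}

```text
clock: 39.5
tool_pos: [580.3, -129.4, 83.3]
orientation: [-0.002, 0.071, 0.998, -0.0]
contact_force: [-2.3, 0.9, 9.4]
width: 45.7
gripper_force: 60.8
```

{"name": "jog_arm", "arguments": {"commands": [[0,0,-2,0,0,0],[0,0,-3,0,0,0],[0,0,-3,0,0,0],[0.3,2,-1,0,0,0],[0.9,3.8,0,0,0,0],[0.9,3.8,0,0,0,0],[1,3.8,0,0,0,0],[1,3.8,0,0,0,0]]}}

```text
clock: 40.3
tool_pos: [563.7, 48.2, 172.7]
orientation: [-0.003, 0.071, 0.997, 0.0]
contact_force: [0.6, 0.3, -0.5]
width: 45.7
gripper_force: 61.9
```

{"name": "jog_arm", "arguments": {"commands": [[1,3.8,0,0,0,0],[1,3.8,0,0,0,0],[1,3.8,0,0,0,0],[0.9,0.8,0,0,0,0],[0,0,2,0,0,0],[0,0,3,0,0,0],[0,0,2,0,0,0],[0,0,0,0,0,0]]}}

```text
clock: 41.1
tool_pos: [540.8, 172.5, 100.2]
orientation: [-0.005, 0.071, 0.997, -0.0]
contact_force: [-0.1, 0.1, -0.3]
width: 45.5
gripper_force: 61.9
```

```bash
python3 cad.py
```

```text
XY [-82.4 242.6] z 100.2 toolx yaw err -0.0004 clk 41.1 F [-0.1  0.1 -0.3] w 45.46730410318714 61.90366137113415
caddy 0.57 [([258, 319], [47.8, 240.1]), ([245, 315], [42.9, 226.9]), ([192, 149], [-124.9, 184.2]), ([294, 121], [-148.0, 270.6]), ([320, 234], [-46.3, 298.1])]
tub 0.96 [213, 192, 308, 296] [41. 40. 40.] [[-41.9, 242.9], [-70.5, 242.9]]
tub 0.74 [0, 239, 110, 351] [197. 199. 211.] [[9.5, 31.6], [-32.8, 87.7]]
tub 0.67 [263, 274, 315, 320] [239. 241. 239.] [[16.5, 268.5], [-27.7, 261.7]]
caddy 0.59 [([282, 289], [-128.2, 190.0]), ([283, 330], [-149.3, 281.4]), ([156, 328], [60.0, 336.7]), ([168, 286], [85.8, 243.1])]
tub 0.77 [241, 248, 271, 288] [85.5 78.  78.5] [[-72.9, 166.2], [-88.6, 226.2]]
tub 0.72 [183, 280, 211, 317] [198. 198. 194.] [[15.8, 268.9], [-10.2, 317.0]]
tub 0.6 [332, 157, 352, 177] [171. 150.  54.] [[-202.3, -332.6], [-203.2, -215.2]]
tub 0.56 [295, 145, 308, 168] [165. 144.  53.] [[-67.3, -403.2], [-83.7, -277.7]]
```

{"name": "jog_arm", "arguments": {"commands": [[0,0,2,0,0,0],[0,0,2.5,0,0,0],[0,0,1.8,0,0,0],[0,0,0.8,0,0,0],[0,0,0,0,0,0],[0,0,0,0,0,0]]}}

```text
clock: 42.0
tool_pos: [542.3, 173.3, 32.5]
orientation: [-0.002, 0.071, 0.998, 0.0]
contact_force: [1.8, -0.3, -0.1]
width: 45.5
gripper_force: 61.9
```

{"name": "jog_arm", "arguments": {"commands": [[0,0,0.25,0,0,0],[0,0,0,0,0,0]]}}

```text
clock: 42.2
tool_pos: [542.0, 173.2, 29.5]
orientation: [-0.003, 0.071, 0.998, 0.0]
contact_force: [0.6, 0.3, -0.6]
width: 45.5
gripper_force: 61.9
```

{"name": "jog_arm", "arguments": {"commands": [[0,0,0.15,0,0,0],[0,0,0,0,0,0]]}}

```text
clock: 42.4
tool_pos: [541.7, 173.2, 27.5]
orientation: [-0.003, 0.071, 0.998, 0.0]
contact_force: [0.6, 0.2, -1.6]
width: 45.8
gripper_force: 61.9
```

{"name": "jog_arm", "arguments": {"commands": [[0,0,0.15,0,0,0],[0,0,0,0,0,0]]}}

```text
clock: 42.6
tool_pos: [541.6, 173.2, 25.8]
orientation: [-0.003, 0.071, 0.998, 0.0]
contact_force: [-0.3, -0.6, -0.6]
width: 45.3
gripper_force: 61.9
```

{"name": "jog_arm", "arguments": {"commands": [[0,0,0.1,0,0,0],[0,0,0,0,0,0]]}}

```text
clock: 42.8
tool_pos: [541.7, 173.2, 25.4]
orientation: [-0.003, 0.071, 0.998, 0.0]
contact_force: [-2.9, -0.2, 6.3]
width: 45.8
gripper_force: 62.6
```

{"name": "jog_arm", "arguments": {"commands": [[0,0,0,0,0,0],[0,0,0,0,0,0],[0,0,0,0,0,0],[0,0,0,0,0,0],[0,0,-2,0,0,0],[0,0,-4,0,0,0],[0,0,-4,0,0,0],[0,0,-4,0,0,0]], "gripper": -1}}

```text
clock: 43.6
tool_pos: [542.3, 173.0, 166.5]
orientation: [-0.003, 0.071, 0.998, 0.0]
contact_force: [1.1, 0.1, -0.4]
width: 85.5
gripper_force: 0.0
```

{"name": "jog_arm", "arguments": {"commands": [[3,0,-2,0,0,0],[3,0,-2,0,0,0],[3,0,0,0,0,0],[0,0,0,0,0,0],[0,0,0,0,0,0]]}}

```text
clock: 44.1
tool_pos: [453.6, 185.8, 205.8]
orientation: [-0.003, 0.07, 0.998, 0.0]
contact_force: [1.1, -0.2, -0.0]
width: 85.1
gripper_force: 0.0
```

```bash
python3 cad.py
python3 - <<'E'
from h import *
q=manip.grab_frame("scene")
P=np.load('f2.npz')['sc']
print([(r['rect'],round(r['score'],2)) for n in ('tapper','tape_roll','grey_file') for r in manip.recognise(q,n)[:2]])
# level check: project level tray handle ends / rim corners & compare dark handle mask
for n,X in {'h0':(-153,0,72),'h1':(-83,0,72)}.items():
    print(n,proj(q,np.append(c+X[0]*ex+X[1]*ey,X[2])).round(1))
v,u=np.nonzero((q['frame'].max(2)<40)); m=(u>210)&(u<260)&(v>165)&(v<205); print('dark blob u',u[m].min(),u[m].max(),'v',v[m].min(),v[m].max(),u[m].mean(),v[m].mean())
E
```

```text
XY [-170.6  243.5] z 205.8 toolx yaw err 0.0003 clk 44.1 F [ 1.1 -0.2 -0. ] w 85.11259378057068 0.0
caddy 0.85 [([314, 321], [54.7, 323.9]), ([251, 316], [45.8, 229.8]), ([217, 204], [-129.1, 186.7]), ([282, 190], [-148.1, 271.7])]
tub 0.81 [261, 280, 300, 320] [115. 116. 112.] [[9.7, 268.6], [-34.8, 264.1]]
tub 0.81 [242, 220, 282, 266] [46. 44. 43.] [[-80.5, 244.0], [-108.8, 243.9]]
caddy 0.83 [([282, 289], [-128.2, 190.0]), ([283, 330], [-149.3, 281.4]), ([156, 327], [61.0, 334.9]), ([168, 286], [85.8, 243.1])]
tub 0.83 [238, 277, 270, 317] [71. 65. 64.] [[-84.6, 242.9], [-99.0, 294.0]]
tub 0.72 [180, 283, 213, 320] [187.5 188.5 184. ] [[15.9, 268.9], [-10.1, 317.1]]
tub 0.55 [334, 157, 353, 181] [167. 146.  51.] [[-203.6, -331.3], [-204.3, -214.1]]
[([257.8, 212.8, 269.4, 220.9], 0.45), ([327.1, 190.4, 342.8, 208.6], 0.48), ([265.4, 153.9, 296.2, 169.4], 0.57)]
h0 [223.4 205.7]
h1 [240.2 192.7]
dark blob u 213 241 v 173 204 232.04724409448818 198.1496062992126
```

```bash
python3 -c "
from bench import manip
print(manip.job_done())"
```

```text
the job is handed in; nothing more can be done
None
```

I ran the full sequence and handed the job in at about 44 s. The two tubs (one white lid, one black lid) now stand in the caddy, the tray is level and the tapper is up. The hand-in call returned no verdict, and I checked the final positions only from camera measurements.

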